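# Lift the drained parts basket off its hook with the lifting fork

### The job

The yellow parts basket hanging on the drain stand is still wet with solvent, so use the orange-handled lifting fork from the rubber mat: lift the basket by its bail up off its hook and gently set it flat in the steel pan, with its piston still inside, without touching the basket with the gripper or arm. Then stand the fork upright back on its mat and let go. Leave the blue basket hanging on its hook with its piston inside, and leave the bottle, the can and the tin where they stand.

Things in the scene. Friction and masses are not known exactly. Their poses are not given: they have to be found in the camera images.
- fork: Lifting fork, 0.3 kg, upright on the mat. Origin: underside, on the handle's axis; x along the prongs, z up. Two 8 x 8 mm steel prongs at y = +-22, z 0 to 8, x -25 to 85 mm; upturned tips (x 77 to 85) reach z = 18. Shank (12 mm in x, 24 in y) at x = 0 carries the orange handle, 28 x 28 mm, z 50 to 120: grip it from above. A bar can lie on the prongs at x 20 to 70.
- fork_foot (a point): Centre of the fork's footprint, on its underside, 30 mm along x from the fork's origin.
- mat: Black rubber mat, 140 (x) x 90 (y) x 4 mm, fixed to the bench. Origin at the centre of its underside. The fork stands on it with its footprint about at the centre, prongs roughly along the mat's x.
- stand: Fixed drain stand. Origin: underside of the base; x points away from the robot, z up. Drip base x -100 to 60, y +-140 mm. Two red posts, 20 mm square, 205 tall, at x = 30, y = +-85. From each a steel arm, 22 mm wide, 12 thick, runs to -x to a saddle hook open upward at x = -50: floor z = 190, 14 mm between two 5 mm lips, lip tops z = 200.
- yellow_basket: Yellow parts basket, 0.22 kg, on either hook. Origin: centre of underside, z up. Open box 90 (x) x 110 (y) x 45 mm, 3 mm walls and floor. Rigid bail: uprights at y = +-53.5 and a round bar 8 mm thick along y, axis at x = 0, z = 120. The bar's middle lies in the hook: underside hangs at height 74 mm, x along the stand's x. A prong fits under the bar on each side of the arm.
- yellow_basket_bar (a point): Middle of the yellow basket's bail bar (on the bar's axis). On the prongs the bar is held only by gravity, friction and the upturned tips: the basket swings, and swivels or slides if the fork is turned or stopped sharply.
- piston: Aluminium piston, 60 mm diameter, 42 mm tall, about 0.18 kg, standing loose in the yellow basket. Origin at the centre of its underside.
- blue_basket: Same basket in blue, on the other hook, 170 mm away along the stand's y. Leave it hanging.
- blue_basket_bar (a point): Middle of the blue basket's bail bar (on the bar's axis).
- blue_piston: Same piston, in the blue basket. Leave it there.
- pan: Fixed open steel pan, 140 (x) x 160 (y) x 25 mm, 3 mm walls and floor. Origin at the centre of its underside. The basket fits with its x along the pan's x (either way round).
- bottle: Black square oil bottle with a red cap, 64 x 64 mm, 200 mm tall, standing loose between stand and pan. Origin at the centre of its underside. Leave it alone.
- can: Green can with a white label, 54 mm diameter, 130 mm tall, standing loose behind the pan (its +x side). Origin at the centre of its underside. Leave it alone.
- tin: Red tin, 60 mm diameter, 90 mm tall, standing loose beside the pan (its -y side). Origin at the centre of its underside. Leave it alone.
Things that resemble listed ones, but are neither listed nor needed, are in the scene too. What is meant by the blue_basket is not pink, and is the larger of those in its own colour.

How it is judged:
By the outcome, as a careful person would: the job done as asked, in the order asked, and still so for the second after the job is handed in, with the robot touching nothing.
It also fails if it takes over 67 s, if anything falls off the work surface, if the arm or the gripper's body presses on something with over 40 N, if the wrist force passes 120 N, or if a joint passes its speed limit or range.

### The arm

A 6-joint arm with a two-finger parallel gripper is mounted at the origin on the work surface. World frame = base frame: x ahead of the robot, y to its left, z up, the work surface at z = 0. Lengths are in m, angles in rad, forces in N, time in s.
With the tool pointing down it reaches from about 0.35 to 0.925 m from the base axis. Payload 6.4 kg.
Tool frame: the origin (TCP) lies midway between the tips of the shut fingers; the grasp point (between the pads) lies 19 mm behind it; z points along the fingers, y is the direction in which the jaws open and shut (so a half turn about z gives the same grasp; the last joint's range is limited). The gripper opens to 94 mm and grips with 3 to 60 N. Pads are 16 mm wide; open, the fingers measure 119 mm over their backs; the gripper's body (75 mm by 177 mm) begins 78 mm behind the grasp point.
Start: joints at [1.167, 0.245, 1.558, -0, 1.339, -0.174], TCP at [0.148, 0.633, 0.205] pointing down, gripper open.
Joint ranges: [-3.13, 3.13], [-1.02, 2.26], [0.13, 2.54], [-0.95, 4.09], [0.21, 2.88], [-2.74, 2.74]. Speed limits (rad/s): [2.57, 2.57, 3.14, 3.14, 3.14, 3.14].

### API

Orientations are given as a rotation vector (axis times angle).
In Python, from bench import manip, imaging, order gives the robot as it stands.
- The arm moves only by the tool send_rows, never from a script. Its arguments are lists of equal length, an entry for each row: "dp": the shift along the tool's x, y, z in mm, a list of three; "twist": the turn, a rotation vector about the tool's x, y, z in rad, a list of three; "jaw": the finger opening in mm, from 0 to 94. In form: {"dp": [[x, y, z], ...], "twist": [[rx, ry, rz], ...], "jaw": [jaw, ...]}. A call has 1 to 5 rows; each row shifts and turns the commanded pose from where the row before left it, along the tool's axes as they then stand; what a row does not reach is not made up. A row lasts 1/10 s, in which the tool goes at most 50 mm and 8.59 degrees, less where a joint would pass 70% of its speed; a pose out of reach is approached as far as the arm can. A call is refused whole if a number of a shift passes 50 or a number of a turn 0.15, either way. A call with a gripper value outside its range is refused whole. The fingers move at their own pace and stop on an object; "squeeze" is the grip in N (left out, the last holds). Time passes only in rows, so rows that do not move let the fingers close. It gives the time, the measured TCP pose, the force and the opening at its end, in the units of the state.
- manip.state(): the state, without advancing time (a new reading comes with each control period).
- imaging.read_camera(name): name is "scene" or "side" or "wrist"; returns the picture (420x560x3 uint8, red, green, blue); there is no depth.
- imaging.calibration(name): a dict with "fovy" (degrees; the focal length in pixels is half the picture's height over the tangent of half this angle, whatever the lens; pixels are square), "cx", "cy" (the principal point, pixels), "D" ([k1, k2, p1, p2, k3] as OpenCV has them; the pictures are not rectified), "world_to_cam" (4x4, takes a point from world to camera coordinates); the wrist camera has in their place "hand_eye" (4x4, takes a point from camera to tool coordinates, whose origin is the TCP and whose axes are the flange's). Camera axes: x right, y down, z forward; pixel columns grow to the right and rows downward; lengths in m; the calibration is good to about 2 mm. A picture is of the moment at which its call begins: read the wrist's pose just before it. calibration takes no time and is no camera call.
- order.close_job(): hands the job in, once; it reports no verdict.
The state is a dict: "clock": time; "joint_pos": joint angles; "joint_vel": joint speeds; "joint_efforts": joint torques, N m; "position": TCP position; "tool_rot": TCP orientation; "contact_force": force on the tool from outside, world axes, zero at the start; "torque": the same for the moment, N m; "finger_gap": finger opening in m.
Only numpy, scipy, OpenCV 4.12 (cv2) and the standard library are available. Lean on these libraries where they do the work, as an engineer would, in place of code of your own. Each camera call takes 0.05 s, during which the arm holds its last target.

## Working session

There is one attempt and no reset: what is moved stays moved. The work goes in short steps, Python scripts to look and compute and a tool call to move; the robot and the scene stay as the last step left them, time stands still between calls to the robot, and variables do not carry over. Pictures are saved under pics/ and viewed, and the job is handed in when it is done.

Besides the shell and the picture viewer there is one more tool, called after ">>>" as name(argument=value, ...) on one line, values as JSON. send_rows: Moves the arm, as the interface text tells. Its arguments: {"type":"object","properties":{"dp":{"type":"array","items":{"type":"array","items":{"type":"number"}}},"twist":{"type":"array","items":{"type":"array","items":{"type":"number"}}},"jaw":{"type":"array","items":{"type":"number"}},"squeeze":{"type":"number"}},"required":["dp","twist","jaw"]}

```bash
mkdir -p pics; ls
python3 - <<'E'
from bench import manip, imaging, order
import cv2
print(manip.state())
for n in ["scene","side","wrist"]:
    im=imaging.read_camera(n); cv2.imwrite(f"pics/{n}0.png",im[:,:,::-1])
    print(n,imaging.calibration(n))
E
```

```text
pics
{'clock': 0.0, 'joint_pos': array([ 1.16691170e+00,  2.45790345e-01,  1.55899742e+00,  3.89315763e-05,
        1.33870740e+00, -1.74091423e-01]), 'joint_vel': array([ 7.77931745e-04, -1.36797402e-03,  7.97049610e-04,  5.93228436e-04,
       -8.74029239e-05, -8.69155599e-04]), 'joint_efforts': array([ 1.43316476e-03, -4.15847647e+01, -3.14597154e+01,  6.85430830e-02,
        3.32910125e-02, -1.59185943e-04]), 'position': array([0.14779447, 0.63236111, 0.20436947]), 'tool_rot': array([-3.60112225e-01, -3.12030143e+00,  2.84706412e-03]), 'contact_force': array([-0.48923422,  0.44704975, -0.04561375]), 'torque': array([-0.01986561, -0.01207192, -0.01098332]), 'finger_gap': 0.09390572892388804}
scene {'fovy': 44.541084597590014, 'cx': 279.91898066050527, 'cy': 213.81341326213683, 'D': array([-0.04479252,  0.        ,  0.        ,  0.        ,  0.        ]), 'world_to_cam': array([[ 0.84618465,  0.5328085 , -0.00930835, -0.48286654],
       [ 0.34084451, -0.55457746, -0.75912375, -0.16935858],
       [-0.40962978,  0.63918616, -0.65087978,  1.67328714],
       [ 0.        ,  0.       
[... 275 characters left out ...]
    [-0.41724328,  0.60238763, -0.68046836,  0.4120087 ],
       [ 0.37259533, -0.56954716, -0.73265869,  1.05644476],
       [ 0.        ,  0.        ,  0.        ,  1.        ]])}
wrist {'fovy': 70.68595985256587, 'cx': 283.47252060934704, 'cy': 212.95653856507226, 'D': array([-0.02662012,  0.        ,  0.        ,  0.        ,  0.        ]), 'hand_eye': array([[-1.15454195e-04, -9.71886863e-01, -2.35448323e-01,
         6.92316183e-02],
       [ 9.99999688e-01, -2.96077137e-04,  7.31792517e-04,
         9.54229288e-05],
       [-7.80930399e-04, -2.35448165e-01,  9.71886594e-01,
        -1.78994507e-01],
       [ 0.00000000e+00,  0.00000000e+00,  0.00000000e+00,
         1.00000000e+00]])}
```

View pics/scene0.png

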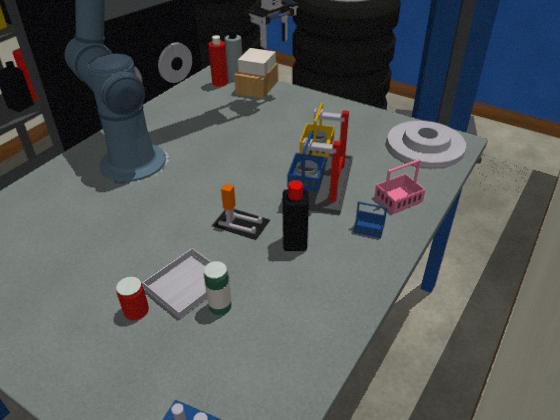

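View pics/side0.png

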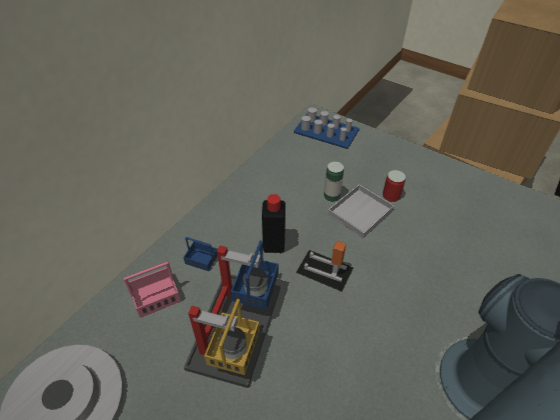

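View pics/wrist0.png

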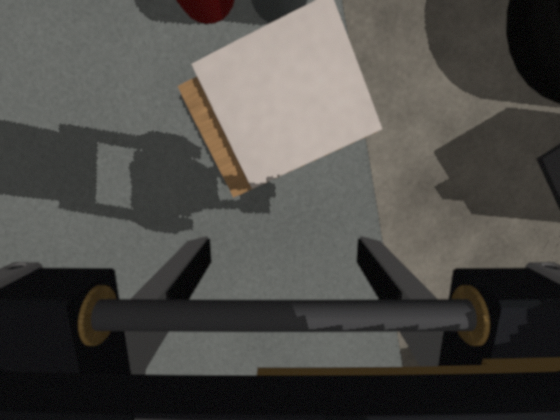

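```bash
cat > h.py <<'E'
import numpy as np, cv2
from scipy.spatial.transform import Rotation as R
from bench import manip, imaging, order
_c={}
def cal(n):
    if n not in _c:_c[n]=imaging.calibration(n)
    return _c[n]
def K(n):
    c=cal(n);f=210/np.tan(np.radians(c["fovy"])/2)
    return np.array([[f,0,c["cx"]],[0,f,c["cy"]],[0,0,1]])
def w2c(n,st=None):
    c=cal(n)
    if n!="wrist": return c["world_to_cam"]
    T=np.eye(4);T[:3,:3]=R.from_rotvec(st["tool_rot"]).as_matrix();T[:3,3]=st["position"]
    return np.linalg.inv(T@c["hand_eye"])
def proj(n,P,st=None):
    M=w2c(n,st);P=np.atleast_2d(np.array(P,float))
    return cv2.projectPoints(P,cv2.Rodrigues(M[:3,:3])[0],M[:3,3],K(n),cal(n)["D"])[0][:,0]
def ray(n,uv,st=None):
    M=w2c(n,st);p=cv2.undistortPoints(np.array([[uv]],float),K(n),cal(n)["D"])[0,0]
    d=M[:3,:3].T@np.array([p[0],p[1],1]);o=-M[:3,:3].T@M[:3,3];return o,d/np.linalg.norm(d)
def atz(n,uv,z,st=None):
    o,d=ray(n,uv,st);return o+d*(z-o[2])/d[2]
def tri(*obs):
    A=np.zeros((3,3));b=np.zeros(3);rs=[ray(*o) for o in obs]
    for o,d in rs:
        Q=np.eye(3)-np.outer(d,d);A+=Q;b+=Q@o
    x=np.linalg.solve(A,b);return x,[float(np.linalg.norm((np.eye(3)-np.outer(d,d))@(x-o))*1000) for o,d in rs]
def snap(n,name,box=None,s=1):
    st=manip.state();im=imaging.read_camera(n);np.save(f"pics/{name}.npy",im)
    crop(name,name,box,s);return st
def crop(src,name,box=None,s=1):
    im=np.load(f"pics/{src}.npy")
    if box: x0,y0,x1,y1=box;im=im[y0:y1,x0:x1]
    cv2.imwrite(f"pics/{name}.png",cv2.resize(im[:,:,::-1],None,fx=s,fy=s,interpolation=cv2.INTER_CUBIC))
E
python3 - <<'E'
from h import *
import cv2
for n in ["scene","side"]:
    np.save(f"pics/{n}0.npy",cv2.imread(f"pics/{n}0.png")[:,:,::-1])
crop("scene0","a1",(205,95,365,215),5)
crop("side0","a2",(180,230,340,390),3.7)
crop("side0","a3",(250,150,410,290),4.2)
crop("scene0","a4",(110,175,310,325),4)
E
```

```text
(no output)
```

View pics/a1.png

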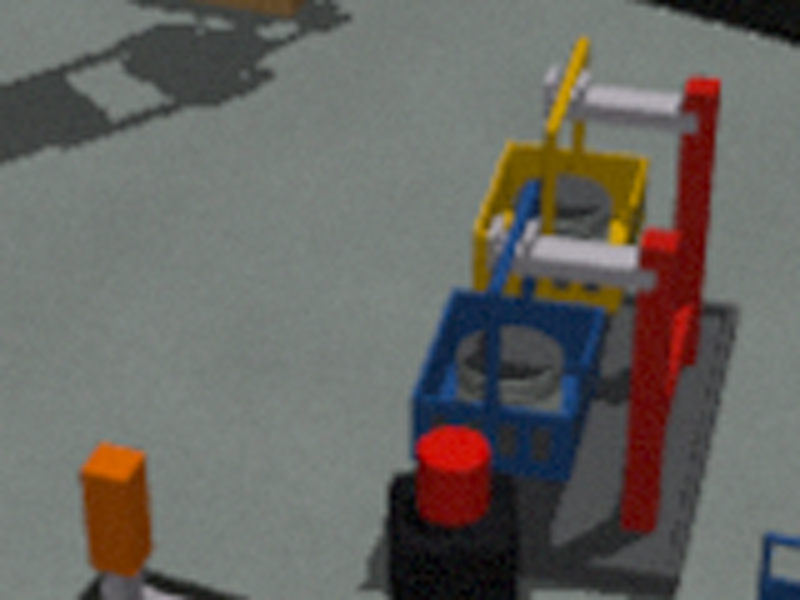

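View pics/a2.png

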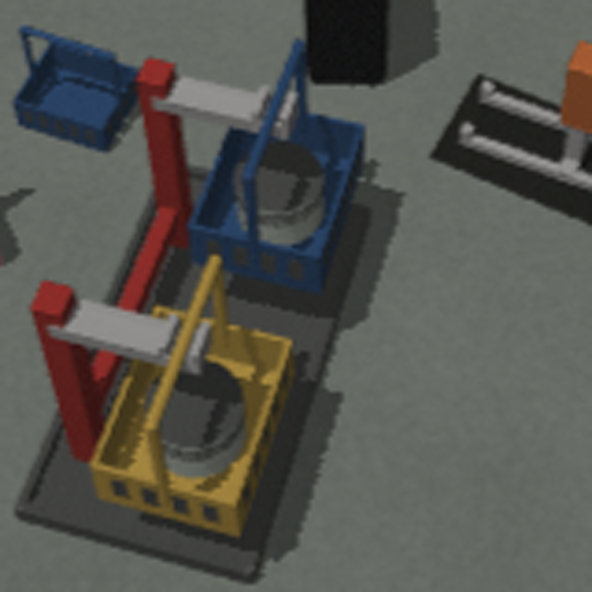

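View pics/a3.png

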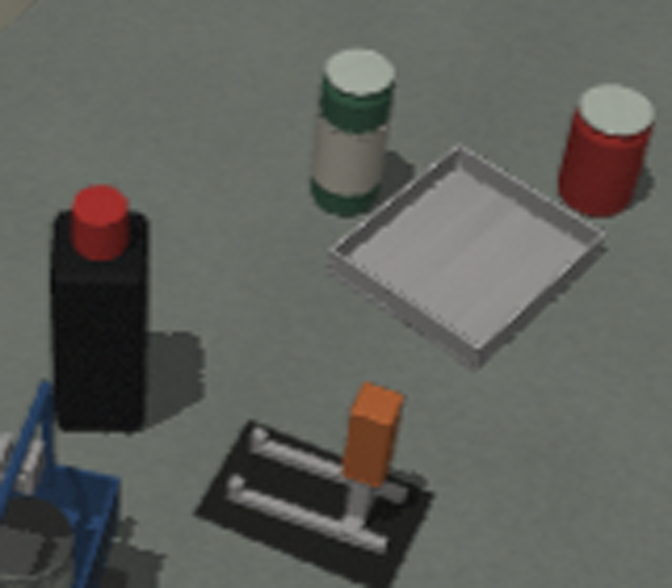

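View pics/a4.png

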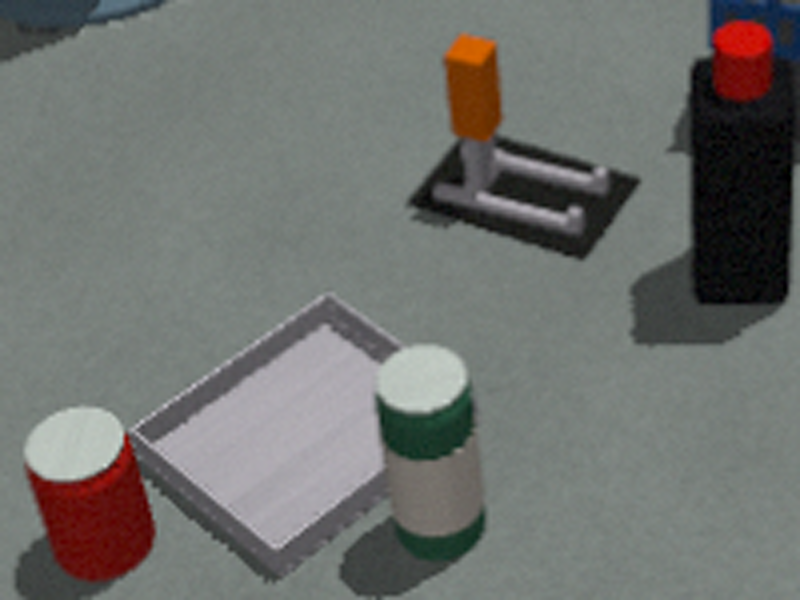

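```bash
cat > m1.py <<'E'
from h import *
def A1(u,v): return ("scene",((u+.5)/5-.5+205,(v+.5)/5-.5+95))
def A4(u,v): return ("scene",((u+.5)/4-.5+110,(v+.5)/4-.5+175))
def A2(u,v): return ("side",((u+.5)/3.7-.5+180,(v+.5)/3.7-.5+230))
def A3(u,v): return ("side",((u+.5)/4.2-.5+250,(v+.5)/4.2-.5+150))
def T(name,a,b,z=None):
    x,e=tri(a,b);s=f"{name}: {np.round(x*1000,1)} res {np.round(e,1)}"
    if z: s+=f"  scene@z {np.round(atz(*a,z)[:2]*1000,1)} side@z {np.round(atz(*b,z)[:2]*1000,1)}"
    print(s); return x
T("mat R(scene)/TL(side)",A4(640,178),A3(255,420),.004)
T("mat bottom scene/ left side",A4(583,259),A3(195,513),.004)
T("mat left scene/bottom side",A4(408,203),A3(390,587),.004)
print("mat 4th side",atz(*A3(435,492),.004))
T("tip A",A4(600,168),A3(262,433),.022)
T("tip B",A4(576,210),A3(238,482),.022)
T("handle top",A4(472,48),A3(378,400),.124)
T("bpost",A1(660,238),A2(156,73),.205)
T("ypost",A1(703,86),A2(54,298),.205)
T("ybar far/near?",A1(585,42),A2(157,428),.194)
T("ybar",A1(550,135),A2(217,262),.194)
T("bbar",A1(533,183),A2(252,178),.194)
T("bbar",A1(492,290),A2(298,45),.194)
T("pan1",A4(330,294),A3(475,360),.025)
T("pan2",A4(132,432),A3(607,240),.025)
T("pan3",A4(278,553),A3(460,148),.025)
print("pan4",atz(*A3(328,255),.025))
T("bottlecap",A4(743,42),A3(101,205),.2)
T("can",A4(422,378),A3(360,73),.13)
T("tin",A4(76,443),A3(617,110),.09)
E
python3 m1.py
```

```text
mat R(scene)/TL(side): [549.6 -56.6  47.4] res [20.7 20.7]  scene@z [540.1  -5.9] side@z [547.8 -98.1]
mat bottom scene/ left side: [540.2 -46.7 -41.8] res [19.1 19.1]  scene@z [552.6 -95.6] side@z [539.7  -7.9]
mat left scene/bottom side: [399.2 -69.6 -39.5] res [16.9 16.9]  scene@z [ 416.8 -112.8] side@z [402.9 -31.2]
mat 4th side [ 0.41422182 -0.11522156  0.004     ]
tip A: [530.6 -56.4  46.9] res [9.4 9.4]  scene@z [522.2 -28.7] side@z [531.5 -78.8]
tip B: [524.8 -51.7   1.3] res [6.7 6.7]  scene@z [532.6 -73.4] side@z [523.3 -34.5]
handle top: [450.2 -70.4 125.9] res [1.6 1.6]  scene@z [450.2 -67.9] side@z [449.5 -72.8]
bpost: [650.8 160.1 205.3] res [1. 1.]  scene@z [651.3 161.4] side@z [650.1 159.5]
ypost: [596.2 319.5 204.8] res [1.5 1.5]  scene@z [597.3 320.6] side@z [594.7 318.9]
ybar far/near?: [502.  345.4 195. ] res [3.1 3.1]  scene@z [503.4 349.4] side@z [499.6 343.6]
ybar: [537.9 242.3 193. ] res [0.8 0.8]  scene@z [539.3 241.4] side@z [536.8 242.3]
bbar: [556.8 185.5 196.2] res [2.5 2.5]  scene@z [556.9 190.4] side@z [555.6 183.2]
bbar: [592.9  83.2 195.8] res [0.2 0.2]  scene@z [591.4  85.3] side@z [593.9  82.2]
pan1: [ 440.7 -222.9   19.5] res [0.5 0.5]  scene@z [ 444.5 -227.1] side@z [ 439.6 -218. ]
pan2: [ 413.4 -382.1   21. ] res [1.8 1.8]  scene@z [ 418.5 -383.7] side@z [ 411.1 -379.7]
pan3: [ 551.1 -406.7   22.2] res [2. 2.]  scene@z [ 554.8 -407.3] side@z [ 548.6 -405.4]
pan4 [ 0.57661224 -0.24642272  0.025     ]
bottlecap: [649.4 -53.5 199.1] res [1.1 1.1]  scene@z [650.9 -53.8] side@z [648.  -53.3]
can: [ 608.7 -328.5  129.6] res [1.1 1.1]  scene@z [ 610.  -328.3] side@z [ 607.7 -328.8]
tin: [ 447.2 -443.6   90.1] res [1.3 1.3]  scene@z [ 448.5 -443.1] side@z [ 446.3 -444.9]
```

```bash
cat >> h.py <<'E'
def Rdown(az): # tool x azimuth az(rad), z down
    x=np.array([np.cos(az),np.sin(az),0]);z=np.array([0,0,-1.]);return np.stack([x,np.cross(z,x),z],1)
def delta(st,pos,az=None,Rt=None):
    """shift in tool frame (mm) and twist to go from state pose to target"""
    R0=R.from_rotvec(st["tool_rot"]).as_matrix()
    if Rt is None: Rt=Rdown(az)
    return R0.T@(np.array(pos)-st["position"])*1000, R.from_matrix(R0.T@Rt).as_rotvec()
def show(st):
    M=R.from_rotvec(st["tool_rot"]).as_matrix()
    print("t %.2f"%st["clock"],"pos",np.round(st["position"]*1000,1),"xaz %.2f"%np.degrees(np.arctan2(M[1,0],M[0,0])),"z",np.round(M[:,2],4),"F",np.round(st["contact_force"],1),"gap %.1f"%(st["finger_gap"]*1000),"q",np.round(st["joint_pos"],2))
E
python3 -c "
from h import *
st=manip.state();show(st)
print(delta(st,[.45,-.07,.2],np.radians(12)))
print(delta(st,[.45,-.07,.2],np.radians(192)))"
```

```text
t 0.15 pos [147.9 632.5 204.6] xaz 166.83 z [-5.0e-04 -1.3e-03 -1.0e+00] F [ 0.1 -0.  -0.7] gap 94.4 q [ 1.17  0.25  1.56 -0.    1.34 -0.17]
(array([-454.18588676, -615.21141559,    5.41689433]), array([-7.25220275e-04,  1.87450866e-03,  2.70237428e+00]))
(array([-454.18588676, -615.21141559,    5.41689433]), array([-0.00136493, -0.00052807, -0.43921767]))
```

```bash
cat > plan.py <<'E'
from h import *
import json,sys
def frac(n,ramp):
    v=np.array([min(1,(i+.5)/ramp if ramp else 1,(n-i-.5)/ramp if ramp else 1) for i in range(n)]);return np.cumsum(v)/v.sum()
def path(p0,R0,p1,az1,n,ramp=0,polar=True,zmode=None,dec=0,R1=None):
    """straight/polar path; returns rows"""
    p0=np.array(p0)*1000;p1=np.array(p1,float)*1000
    R1=Rdown(np.radians(az1)) if R1 is None else R1
    rv=R.from_matrix(R0.T@R1).as_rotvec()
    pol=lambda p:np.array([np.hypot(p[0],p[1]),np.arctan2(p[1],p[0]),p[2]])
    a,b=pol(p0),pol(p1);P=p0.copy();Q=R0.copy();rows=[]
    for s in frac(n,ramp):
        if polar:
            c=a+(b-a)*s;t=np.array([c[0]*np.cos(c[1]),c[0]*np.sin(c[1]),c[2]])
        else: t=p0+(p1-p0)*s
        Rt=R0@R.from_rotvec(rv*s).as_matrix()
        w=np.round(R.from_matrix(Q.T@Rt).as_rotvec(),3)
        # shift taken in the tool axes before the turn of that row
        d=np.round(Q.T@(t-P),dec)+0.
        P=P+Q@d;Q=Q@R.from_rotvec(w).as_matrix();rows.append((d.tolist(),(w+0.).tolist()))
    m=max(np.linalg.norm(r[0]) for r in rows)
    print("max step %.1f mm, turn %.3f; ends"%(m,max(np.linalg.norm(r[1]) for r in rows)),np.round(P,1))
    return rows,P/1000,Q
def out(rows):
    for i in range(0,len(rows),5):
        g=rows[i:i+5];print(json.dumps([r[0] for r in g]),json.dumps([r[1] for r in g]))
def here():
    st=manip.state();return st["position"],R.from_rotvec(st["tool_rot"]).as_matrix()
E
python3 - <<'E'
from plan import *
p,q=here()
rows,_,_=path(p,q,[.452,-.07,.28],12,25,2)
out(rows)
E
```

```text
max step 42.5 mm, turn 0.118; ends [451.8 -70.1 279.7]
[[-11.0, -2.0, -1.0], [-31.0, -7.0, -2.0], [-41.0, -7.0, -4.0], [-42.0, -6.0, -3.0], [-41.0, -3.0, -3.0]] [[0.0, 0.0, 0.029], [0.0, 0.0, 0.088], [0.0, 0.0, 0.118], [0.0, 0.0, 0.117], [0.0, 0.0, 0.118]]
[[-40.0, -1.0, -3.0], [-41.0, 1.0, -4.0], [-39.0, 2.0, -3.0], [-39.0, 5.0, -3.0], [-38.0, 6.0, -3.0]] [[0.0, 0.0, 0.117], [0.0, 0.001, 0.118], [0.0, 0.0, 0.117], [0.0, 0.0, 0.118], [0.0, 0.0, 0.117]]
[[-37.0, 9.0, -4.0], [-36.0, 9.0, -3.0], [-35.0, 12.0, -3.0], [-34.0, 13.0, -4.0], [-33.0, 14.0, -3.0]] [[0.0, 0.0, 0.118], [0.0, 0.0, 0.117], [0.0, 0.0, 0.118], [0.0, 0.0, 0.117], [0.0, 0.0, 0.118]]
[[-31.0, 16.0, -3.0], [-31.0, 17.0, -3.0], [-29.0, 19.0, -4.0], [-27.0, 19.0, -3.0], [-27.0, 20.0, -3.0]] [[0.0, 0.001, 0.117], [0.0, 0.0, 0.118], [-0.001, 0.0, 0.117], [0.0, 0.0, 0.118], [0.0, 0.0, 0.117]]
[[-25.0, 21.0, -3.0], [-23.0, 22.0, -4.0], [-22.0, 23.0, -3.0], [-15.0, 18.0, -2.0], [-5.0, 6.0, -1.0]] [[0.0, 0.0, 0.118], [0.0, 0.0, 0.117], [0.0, 0.0, 0.118], [0.0, 0.0, 0.088], [0.0, 0.0, 0.029]]
```

>>> send_rows(dp=[[-11,-2,-6],[-31,-7,-12],[-41,-7,-14],[-42,-6,-14],[-41,-3,-14]], twist=[[0,0,0.03],[0,0,0.09],[0,0,0.12],[0,0,0.12],[0,0,0.12]], jaw=[90,80,70,70,70])

```text
clock: 0.65
position: [0.2916, 0.5421, 0.2664]
tool_rot: [1.101, 2.942, 0.0]
contact_force: [-0.0, 0.5, -0.3]
finger_gap: 0.0702
```

>>> send_rows(dp=[[-40,-1,-15],[-41,1,0],[-39,2,0],[-39,5,0],[-38,6,0]], twist=[[0,0,0.12],[0,0,0.12],[0,0,0.12],[0,0,0.12],[0,0,0.12]], jaw=[70,70,70,70,70])

```text
clock: 1.15
position: [0.4164, 0.3897, 0.2809]
tool_rot: [1.922, 2.485, 0.001]
contact_force: [-0.2, 0.0, 0.1]
finger_gap: 0.0698
```

>>> send_rows(dp=[[-37,9,0],[-36,9,0],[-35,12,0],[-34,13,0],[-33,14,0]], twist=[[0,0,0.12],[0,0,0.12],[0,0,0.12],[0,0,0.12],[0,0,0.12]], jaw=[70,70,70,70,70])

```text
clock: 1.65
position: [0.4766, 0.2166, 0.2809]
tool_rot: [2.57, 1.806, 0.001]
contact_force: [-0.0, -0.1, 0.3]
finger_gap: 0.0696
```

>>> send_rows(dp=[[-31,16,0],[-31,17,0],[-29,19,0],[-27,19,0],[-27,20,0]], twist=[[0,0,0.11],[0,0,0.11],[0,0,0.11],[0,0,0.11],[0,0,0.11]], jaw=[70,70,70,70,70])

```text
clock: 2.15
position: [0.4767, 0.046, 0.2809]
tool_rot: [2.964, 1.041, 0.001]
contact_force: [0.6, -0.1, 0.7]
finger_gap: 0.07
```

Run:
```python
from plan import *
show(manip.state())
p,q=here()
rows,_,_=path(p,q,[.440,-.072,.26],12,6,2)
out(rows)
```

```text
t 2.15 pos [476.7  46.  280.9] xaz 38.71 z [ 7.e-04 -4.e-04 -1.e+00] F [ 0.6 -0.1  0.7] gap 70.0 q [-0.14 -0.23  1.9  -0.    1.47  0.75]
max step 31.7 mm, turn 0.117; ends [440.3 -72.3 259.9]
[[-6.0, 5.0, 1.0], [-18.0, 16.0, 4.0], [-23.0, 21.0, 5.0], [-22.0, 22.0, 6.0], [-15.0, 17.0, 4.0]] [[0.0, 0.0, 0.029], [0.0, 0.0, 0.088], [0.0, 0.0, 0.116], [0.0, 0.0, 0.117], [0.0, -0.001, 0.087]]
[[-4.0, 6.0, 1.0]] [[0.001, 0.0, 0.029]]
```

>>> send_rows(dp=[[-6,5,1],[-18,16,4],[-23,21,5],[-22,22,6],[-15,17,4]], twist=[[0,0,0.03],[0,0,0.09],[0,0,0.116],[0,0,0.117],[0,0,0.087]], jaw=[70,70,70,70,70])

```text
clock: 2.65
position: [0.4428, -0.0646, 0.2603]
tool_rot: [-3.119, -0.372, -0.0]
contact_force: [0.0, -0.0, 0.5]
finger_gap: 0.0699
```

>>> send_rows(dp=[[-4,6,1],[0,0,0]], twist=[[0,0,0.03],[0,0,0]], jaw=[70,70])

```text
clock: 2.85
position: [0.4409, -0.0706, 0.2596]
tool_rot: [-3.124, -0.332, -0.001]
contact_force: [0.6, 0.0, 0.3]
finger_gap: 0.0703
```

Run:
```python
from plan import *
import pickle
st=snap("wrist","w1",s=1.4);show(st);pickle.dump(st,open("w1.pkl","wb"))
```

```text
t 2.85 pos [440.9 -70.6 259.6] xaz 12.12 z [ 3.e-04  3.e-04 -1.e+00] F [0.6 0.  0.3] gap 70.3 q [-0.41 -0.3   1.99  0.    1.45  0.95]
```

View pics/w1.png

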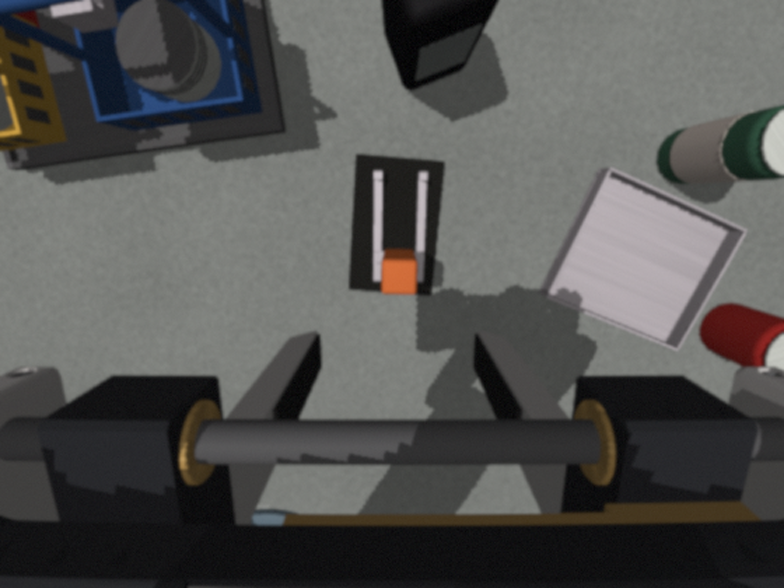

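Run:
```python
from plan import *
import pickle
st=pickle.load(open("w1.pkl","rb"))
crop("w1","w1c",(240,100,330,220),6)
for uv,z in [((427/1.4,176/1.4),.022),((378/1.4,176/1.4),.022),((399/1.4,279/1.4),.124),((357/1.4,155/1.4),.004),((443/1.4,163/1.4),.004),((432/1.4,294/1.4),.004),((350/1.4,290/1.4),.004)]:
    print(np.round(atz("wrist",uv,z,st)*1000,1))
print(proj("wrist",[[.45,-.07,.124]],st)*1.4)
```

```text
[532.5 -79.7  22. ]
[522.6 -33.3  22. ]
[446.9 -70.  124. ]
[538.7  -7.8   4. ]
[549.3 -93.6   4. ]
[ 415.7 -113.6    4. ]
[401.5 -26.5   4. ]
[[399.81277962 275.08696323]]
```

View pics/w1c.png

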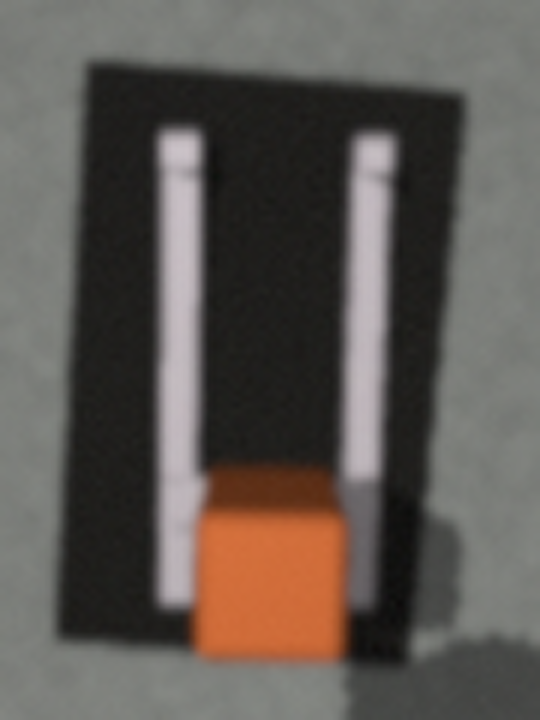

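Run:
```python
from plan import *
p,q=here()
rows,p,q=path(p,q,[.4492,-.070,.14],11.4,5,1.5,polar=False);out(rows)
rows,p,q=path(p,q,[.4492,-.070,.073],11.4,5,1.5,polar=False);out(rows)
```

```text
max step 33.1 mm, turn 0.004; ends [449.5 -70.3 139.7]
[[1.0, 0.0, 11.0], [2.0, 1.0, 33.0], [2.0, 0.0, 32.0], [2.0, 1.0, 33.0], [1.0, 0.0, 11.0]] [[0.0, 0.0, 0.001], [0.0, 0.0, 0.004], [0.0, 0.0, 0.004], [0.0, -0.001, 0.004], [0.0, 0.0, 0.001]]
max step 19.0 mm, turn 0.000; ends [449.4 -70.3  72.7]
[[0.0, 0.0, 6.0], [0.0, 0.0, 18.0], [0.0, 0.0, 18.0], [0.0, 0.0, 19.0], [0.0, 0.0, 6.0]] [[0.0, 0.0, 0.0], [0.0, 0.0, 0.0], [0.0, 0.0, 0.0], [0.0, 0.0, 0.0], [0.0, 0.0, 0.0]]
```

>>> send_rows(dp=[[1,0,11],[2,0,33],[2,0,32],[2,0,33],[1,0,11]], twist=[[0,0,0.001],[0,0,0.004],[0,0,0.004],[0,0,0.004],[0,0,0]], jaw=[70,70,70,70,70])

```text
clock: 3.4
position: [0.4466, -0.0668, 0.1355]
tool_rot: [-3.122, -0.315, 0.009]
contact_force: [0.3, 0.3, 0.4]
finger_gap: 0.0701
```

>>> send_rows(dp=[[0,0,6],[0,0,18],[0,0,18],[0,0,19],[0,0,6]], twist=[[0,0,0],[0,0,0],[0,0,0],[0,0,0],[0,0,0]], jaw=[70,70,70,70,70])

```text
clock: 3.9
position: [0.4487, -0.0685, 0.0721]
tool_rot: [-3.126, -0.313, 0.001]
contact_force: [-0.1, 0.4, -0.1]
finger_gap: 0.0699
```

Run:
```python
from plan import *
st=snap("wrist","w2",s=1.4);show(st)
```

```text
t 3.90 pos [448.7 -68.5  72.1] xaz 11.43 z [-5.e-04  3.e-04 -1.e+00] F [-0.1  0.4 -0.1] gap 69.9 q [-0.4  -0.05  2.14  0.    1.05  0.97]
```

View pics/w2.png

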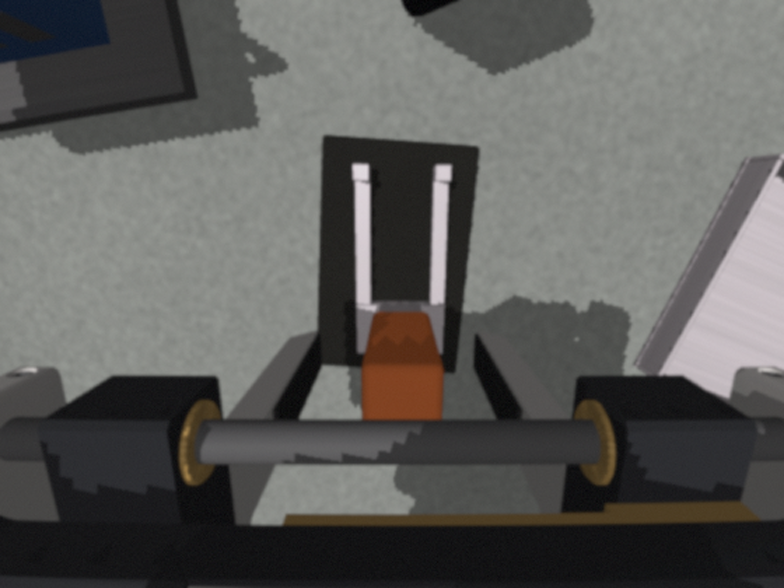

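>>> send_rows(dp=[[0,0,0],[0,0,0],[0,0,0],[0,0,0],[0,0,0]], twist=[[0,0,0],[0,0,0],[0,0,0],[0,0,0],[0,0,0]], jaw=[50,30,20,20,20], squeeze=55)

```text
clock: 4.45
position: [0.449, -0.0689, 0.0729]
tool_rot: [3.126, 0.312, 0.001]
contact_force: [0.4, -0.4, 0.9]
finger_gap: 0.0336
```

>>> send_rows(dp=[[0,0,0],[0,0,0],[0,0,-4],[0,0,-12],[0,0,-20]], twist=[[0,0,0],[0,0,0],[0,0,0],[0,0,0],[0,0,0]], jaw=[20,20,20,20,20])

```text
clock: 4.95
position: [0.4474, -0.0682, 0.108]
tool_rot: [-3.124, -0.312, 0.005]
contact_force: [-0.9, -0.3, -2.2]
finger_gap: 0.0278
```

Run:
```python
from plan import *
p,q=here();show(manip.state())
rows,p,q=path(p,q,[.430,-.050,.285],13,7,2,polar=True);out(rows)
rows,p,q=path(p,q,[.395,.251,.285],19,13,3,polar=True);out(rows)
```

```text
t 4.95 pos [447.4 -68.2 108. ] xaz 11.39 z [-0.0034  0.0014 -1.    ] F [-0.9 -0.3 -2.2] gap 27.8 q [-0.4  -0.11  2.12  0.    1.13  0.97]
max step 36.4 mm, turn 0.006; ends [429.4 -49.8 285.1]
[[-1.0, -1.0, -9.0], [-2.0, -3.0, -26.0], [-2.0, -5.0, -36.0], [-3.0, -4.0, -35.0], [-3.0, -4.0, -36.0]] [[0.0, 0.0, -0.001], [0.0, 0.001, -0.005], [-0.001, 0.0, -0.005], [0.0, 0.001, -0.006], [-0.001, 0.0, -0.005]]
[[-2.0, -4.0, -26.0], [-1.0, -1.0, -9.0]] [[0.0, 0.001, -0.005], [0.0, 0.0, -0.001]]
max step 32.0 mm, turn 0.011; ends [395.2 250.6 285.1]
[[2.0, -4.0, 0.0], [6.0, -14.0, 0.0], [10.0, -23.0, 0.0], [10.0, -28.0, 0.0], [9.0, -30.0, 0.0]] [[0.0, 0.0, -0.002], [0.0, 0.0, -0.005], [0.0, 0.0, -0.009], [0.0, 0.0, -0.01], [0.0, 0.0, -0.011]]
[[6.0, -29.0, 0.0], [5.0, -31.0, 0.0], [4.0, -31.0, 0.0], [1.0, -31.0, 0.0], [0.0, -32.0, 0.0]] [[0.0, 0.0, -0.01], [0.0, 0.0, -0.011], [0.0, 0.0, -0.01], [0.0, 0.0, -0.011], [0.0, 0.0, -0.01]]
[[-2.0, -26.0, 0.0], [-1.0, -16.0, 0.0], [-1.0, -5.0, 0.0]] [[0.0, 0.0, -0.009], [0.0, 0.0, -0.005], [0.0, 0.0, -0.002]]
```

>>> send_rows(dp=[[-1,-1,-9],[-2,-3,-26],[-2,-5,-36],[-3,-4,-35],[-3,-4,-36]], twist=[[0,0,-0.001],[0,0,-0.005],[0,0,-0.005],[0,0,-0.005],[0,0,-0.005]], jaw=[20,20,20,20,20])

```text
clock: 5.45
position: [0.4337, -0.054, 0.2518]
tool_rot: [-3.122, -0.345, 0.0]
contact_force: [-0.0, -1.0, -2.2]
finger_gap: 0.0275
```

>>> send_rows(dp=[[-2,-4,-26],[-1,-1,-9],[0,-4,0],[4,-14,0],[6,-23,0]], twist=[[0,0,-0.005],[0,0,-0.001],[0,0,-0.002],[0,0,-0.005],[0,0,-0.009]], jaw=[20,20,20,20,20])

```text
clock: 5.95
position: [0.4298, -0.0078, 0.283]
tool_rot: [-3.118, -0.376, 0.006]
contact_force: [-0.3, 1.4, -3.0]
finger_gap: 0.0277
```

>>> send_rows(dp=[[8,-28,0],[6,-30,0],[6,-29,0],[5,-31,0],[4,-31,0]], twist=[[0,0,-0.01],[0,0,-0.01],[0,0,-0.01],[0,0,-0.01],[0,0,-0.01]], jaw=[20,20,20,20,20])

```text
clock: 6.45
position: [0.4188, 0.1446, 0.2828]
tool_rot: [-3.108, -0.457, 0.007]
contact_force: [0.0, -0.5, -1.9]
finger_gap: 0.0276
```

>>> send_rows(dp=[[1,-31,0],[0,-32,0],[-2,-26,0],[-1,-16,0],[0,-5,0]], twist=[[0,0,-0.01],[0,0,-0.01],[0,0,-0.01],[0,0,-0.005],[0,0,-0.002]], jaw=[20,20,20,20,20])

```text
clock: 6.95
position: [0.3835, 0.2485, 0.283]
tool_rot: [3.098, 0.518, -0.007]
contact_force: [-0.9, -0.5, -3.0]
finger_gap: 0.0279
```

Run:
```python
from plan import *
import pickle
st=snap("wrist","w3",s=1.4);show(st);pickle.dump(st,open("w3.pkl","wb"))
```

```text
t 6.95 pos [383.5 248.5 283. ] xaz 18.98 z [-0.0041 -0.0012 -1.    ] F [-0.9 -0.5 -3. ] gap 27.9 q [ 0.33 -0.28  1.94  0.    1.49  1.57]
```

View pics/w3.png

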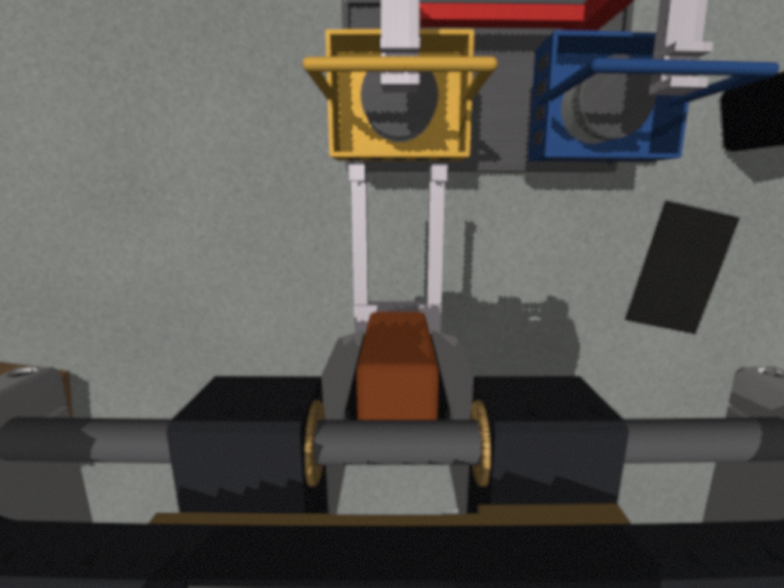

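```bash
python3 - <<'E'
from plan import *
import pickle
st=pickle.load(open("w3.pkl","rb"))
a=lambda u,v,z:np.round(atz("wrist",((u+.5)/1.4-.5,(v+.5)/1.4-.5),z,st)*1000,1)
fz=st["position"][2]-.0687
print("tips top",a(357,172,fz+.018),a(439,172,fz+.018))
print("bar L,R",a(305,63,.194),a(494,63,.194))
print("arm front edge of hook",a(381,83,.2),a(419,83,.2), "arm at bar",a(400,63,.194))
# in tool frame
p=st["position"]*1000;M=R.from_rotvec(st["tool_rot"]).as_matrix()
for P in [a(357,172,fz+.018),a(439,172,fz+.018),a(305,63,.194),a(494,63,.194),a(400,63,.194)]: print(np.round(M.T@(P-p),1))
h=np.array([520.3,293.7,194]);print("hook est from scene",np.round(M.T@(h-p),1))
E
python3 -c "
from h import *
snap('wrist','x',(0,0,10,10))
import sys"
python3 - <<'E'
import sys;sys.path.insert(0,'.')
E
python3 -c "
from h import *
crop('w3','w3c',(210,10,360,140),5)"
```

```text
tips top [452.2 295.6 232.3] [466.4 254.4 232.3]
bar L,R [502.1 347.6 194. ] [538.3 242.4 194. ]
arm front edge of hook [504.9 301.1 200. ] [512.  280.2 200. ] arm at bar [520.1 294.7 194. ]
[ 80.5 -22.2  50.3]
[80.5 21.4 50.3]
[144.7 -55.1  88.4]
[144.8  56.1  88.3]
[144.5   0.7  88.4]
hook est from scene [144.4   1.8  88.4]
```

View pics/w3c.png

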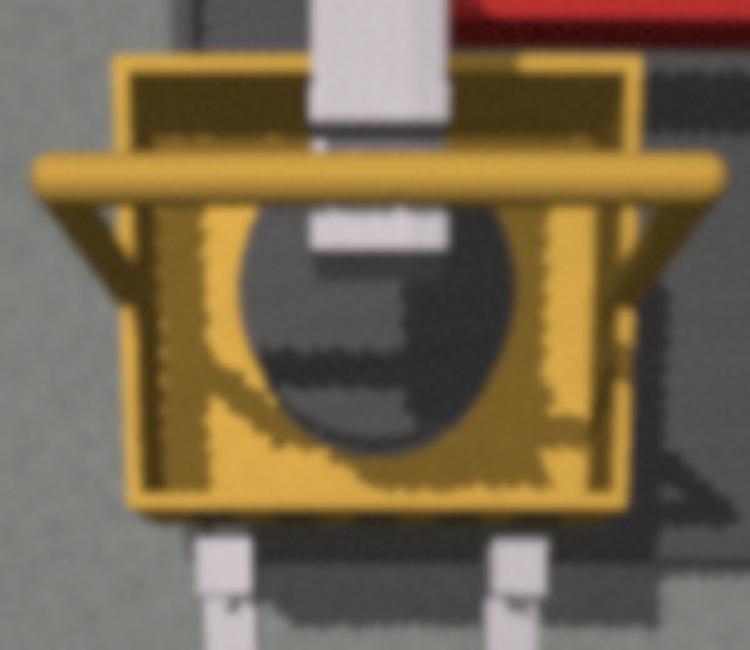

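>>> send_rows(dp=[[0,0,8],[0,1,17],[0,0,17],[0,0,9],[0,0,0]], twist=[[0,0,0],[0,0,0],[0,0,0],[0,0,0],[0,0,0]], jaw=[20,20,20,20,20])

```text
clock: 7.55
position: [0.3848, 0.2457, 0.2324]
tool_rot: [3.099, 0.512, -0.006]
contact_force: [-0.2, 0.1, -3.4]
finger_gap: 0.0279
```

Run:
```python
from plan import *
st=snap("wrist","w4",(150,0,450,250),2.6);show(st)
snap("side","s4",(150,230,350,400),4)
M=R.from_rotvec(st["tool_rot"]).as_matrix()
print(np.round(M.T@(np.array([.5202,.2942,.194])-st["position"])*1000,1))
```

```text
t 7.55 pos [384.8 245.7 232.4] xaz 18.77 z [-0.0035 -0.0013 -1.    ] F [-0.2  0.1 -3.4] gap 27.9 q [ 0.32 -0.25  2.   -0.    1.39  1.56]
[144.   -2.3  37.9]
```

View pics/w4.png

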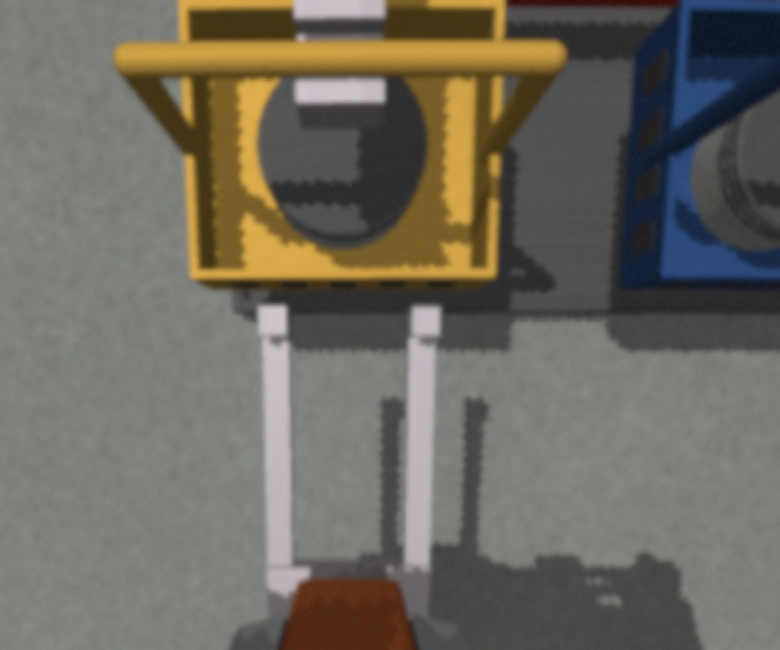

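View pics/s4.png

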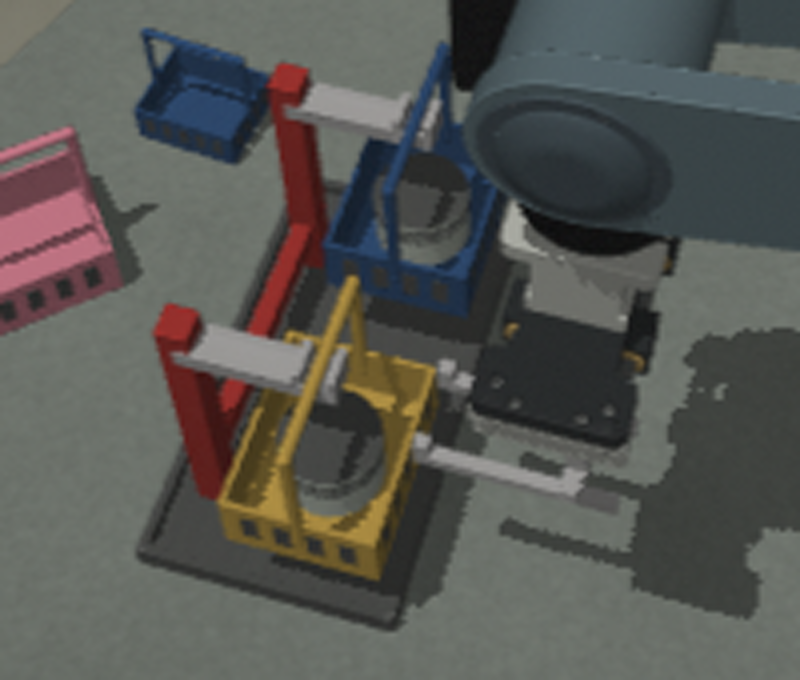

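>>> send_rows(dp=[[5,-1,0],[12,-1,0],[18,0,0],[18,0,0],[10,0,0]], twist=[[0,0,0],[0,0,0],[0,0,0],[0,0,0],[0,0,0]], jaw=[20,20,20,20,20])

```text
clock: 8.15
position: [0.4462, 0.2694, 0.2353]
tool_rot: [-3.099, -0.514, -0.003]
contact_force: [-0.7, -0.1, -2.8]
finger_gap: 0.0277
```

Run:
```python
from plan import *
st=snap("wrist","w5",(150,0,450,250),2.6);show(st)
M=R.from_rotvec(st["tool_rot"]).as_matrix()
print(np.round(M.T@(np.array([.5202,.2942,.194])-st["position"])*1000,1))
```

```text
t 8.15 pos [446.2 269.4 235.3] xaz 18.83 z [ 1.7e-03  5.0e-04 -1.0e+00] F [-0.7 -0.1 -2.8] gap 27.7 q [ 0.33 -0.09  1.85 -0.    1.37  1.57]
[78.   0.4 41.5]
```

View pics/w5.png

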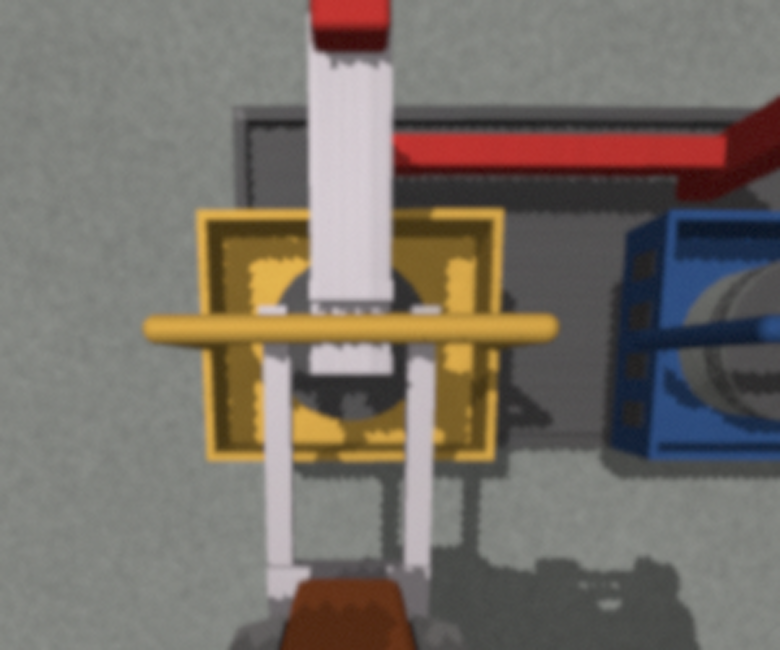

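>>> send_rows(dp=[[10,0,1],[12,0,0],[8,0,0],[3,0,0],[0,0,0]], twist=[[0,0,0],[0,0,0],[0,0,0],[0,0,0],[0,0,0]], jaw=[20,20,20,20,20])

```text
clock: 8.7
position: [0.476, 0.2796, 0.2334]
tool_rot: [3.099, 0.514, -0.001]
contact_force: [-0.1, 0.1, -2.0]
finger_gap: 0.0277
```

Run:
```python
from plan import *
st=snap("wrist","w6",(150,0,450,250),2.6);show(st)
M=R.from_rotvec(st["tool_rot"]).as_matrix()
print(np.round(M.T@(np.array([.5202,.2942,.194])-st["position"])*1000,1))
```

```text
t 8.70 pos [476.  279.6 233.4] xaz 18.83 z [-3.e-04 -1.e-04 -1.e+00] F [-0.1  0.1 -2. ] gap 27.7 q [ 0.33 -0.01  1.78 -0.    1.37  1.57]
[46.6  0.5 39.4]
```

View pics/w6.png

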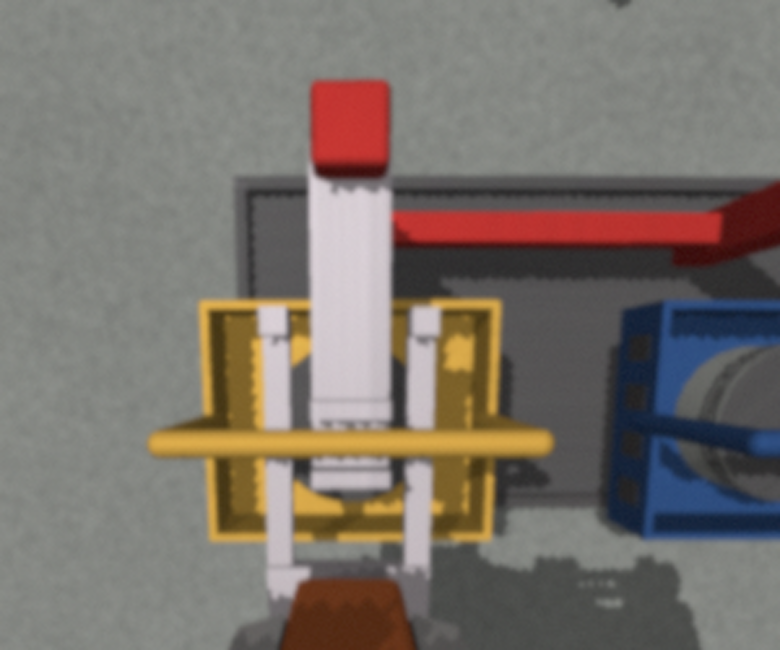

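>>> send_rows(dp=[[0,0,-4],[0,0,-6],[0,0,-4],[0,0,-3],[0,0,-3]], twist=[[0,0,0],[0,0,0],[0,0,0],[0,0,0],[0,0,0]], jaw=[20,20,20,20,20])

```text
clock: 9.25
position: [0.4751, 0.2794, 0.2529]
tool_rot: [3.099, 0.514, -0.003]
contact_force: [-0.2, -1.3, -6.5]
finger_gap: 0.0276
```

>>> send_rows(dp=[[0,0,-3],[0,0,-4],[0,0,-6],[0,0,-8],[0,0,-8]], twist=[[0,0,0],[0,0,0],[0,0,0],[0,0,0],[0,0,0]], jaw=[20,20,20,20,20])

```text
clock: 9.75
position: [0.4758, 0.2796, 0.2832]
tool_rot: [-3.099, -0.514, -0.0]
contact_force: [0.2, -0.3, -5.3]
finger_gap: 0.0277
```

>>> send_rows(dp=[[0,0,-8],[0,0,-6],[0,0,-3],[0,0,0],[0,0,0]], twist=[[0,0,0],[0,0,0],[0,0,0],[0,0,0],[0,0,0]], jaw=[20,20,20,20,20])

```text
clock: 10.25
position: [0.4756, 0.2795, 0.2991]
tool_rot: [3.099, 0.514, -0.001]
contact_force: [-0.0, 0.9, -7.7]
finger_gap: 0.0278
```

Run:
```python
from plan import *
st=snap("wrist","w7",(150,0,450,250),2.6);show(st)
snap("side","s7",(150,200,350,370),4)
```

```text
t 10.25 pos [475.6 279.5 299.1] xaz 18.84 z [-5.e-04 -2.e-04 -1.e+00] F [-0.   0.9 -7.7] gap 27.8 q [ 0.33 -0.05  1.7  -0.    1.49  1.57]
```

View pics/w7.png

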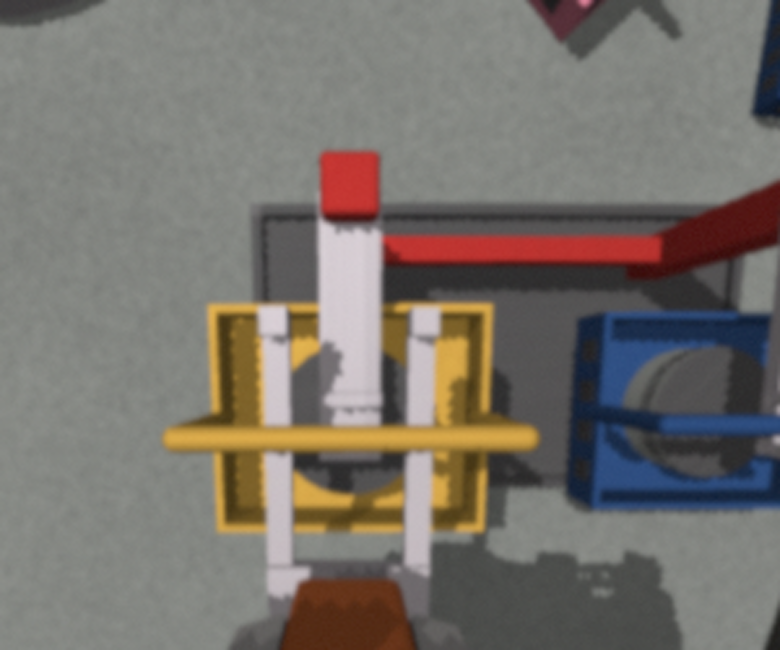

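View pics/s7.png

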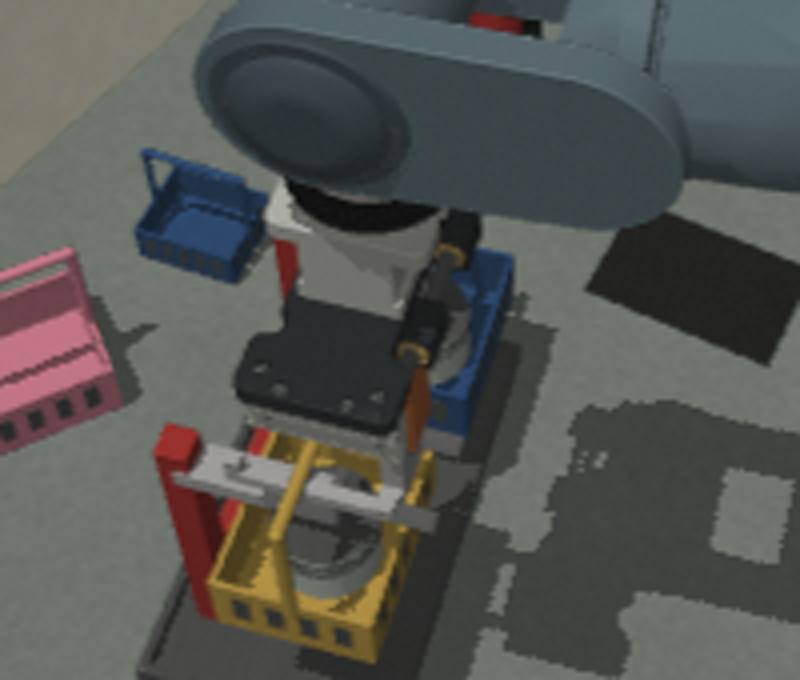

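Run:
```python
from plan import *
p,q=here()
rows,p,q=path(p,q,[.339,.2328,.305],18.8,15,5,polar=False);out(rows)
rows,p,q=path(p,q,[.387,-.137,.305],-3,25,6,polar=True);out(rows)
```

```text
max step 15.0 mm, turn 0.001; ends [339.2 233.  305. ]
[[-1.0, 0.0, 0.0], [-5.0, 0.0, 0.0], [-7.0, 0.0, -1.0], [-10.0, 0.0, 0.0], [-13.0, 0.0, 0.0]] [[0.0, 0.0, 0.0], [0.0, 0.0, 0.0], [0.0, 0.0, 0.0], [0.0, 0.0, 0.0], [0.0, 0.0, 0.0]]
[[-14.0, 0.0, -1.0], [-15.0, 0.0, -1.0], [-14.0, 0.0, 0.0], [-15.0, 0.0, -1.0], [-14.0, 0.0, -1.0]] [[0.0, 0.0, 0.0], [0.0, 0.0, 0.0], [0.0, 0.001, 0.0], [0.0, 0.0, 0.0], [0.0, 0.0, 0.001]]
[[-13.0, 0.0, 0.0], [-10.0, 0.0, 0.0], [-7.0, 0.0, -1.0], [-5.0, 0.0, 0.0], [-1.0, 0.0, 0.0]] [[0.0, 0.0, 0.0], [0.0, 0.0, 0.0], [0.0, 0.0, 0.0], [0.0, 0.0, 0.0], [0.0, 0.0, 0.0]]
max step 21.2 mm, turn 0.020; ends [ 387.  -136.9  305. ]
[[0.0, 2.0, 0.0], [2.0, 5.0, 0.0], [2.0, 8.0, 0.0], [3.0, 11.0, 0.0], [3.0, 15.0, 0.0]] [[0.0, 0.0, 0.002], [0.0, 0.0, 0.005], [0.0, 0.0, 0.008], [0.0, 0.0, 0.012], [0.0, 0.0, 0.015]]
[[3.0, 19.0, 0.0], [4.0, 20.0, 0.0], [2.0, 20.0, 0.0], [2.0, 20.0, 0.0], [2.0, 21.0, 0.0]] [[0.0, 0.0, 0.018], [0.0, 0.0, 0.02], [0.0, 0.0, 0.02], [0.0, 0.0, 0.02], [0.0, 0.0, 0.02]]
[[0.0, 20.0, 0.0], [1.0, 20.0, 0.0], [-1.0, 21.0, 0.0], [-1.0, 20.0, 0.0], [-1.0, 20.0, 0.0]] [[0.0, 0.0, 0.02], [0.0, 0.0, 0.02], [0.0, 0.0, 0.02], [0.0, 0.0, 0.02], [0.0, 0.0, 0.02]]
[[-3.0, 21.0, 0.0], [-2.0, 20.0, 0.0], [-4.0, 20.0, 0.0], [-4.0, 20.0, 0.0], [-4.0, 18.0, 0.0]] [[0.0, 0.0, 0.02], [0.0, 0.0, 0.02], [0.0, 0.0, 0.02], [0.0, 0.0, 0.02], [0.0, 0.0, 0.018]]
[[-4.0, 15.0, 0.0], [-3.0, 11.0, 0.0], [-2.0, 9.0, 0.0], [-2.0, 4.0, 0.0], [0.0, 2.0, 0.0]] [[0.0, 0.0, 0.015], [0.0, 0.0, 0.012], [0.0, 0.0, 0.009], [0.0, 0.0, 0.005], [0.0, 0.0, 0.001]]
```

>>> send_rows(dp=[[-1,0,0],[-5,0,0],[-7,0,0],[-10,0,0],[-13,0,0]], twist=[[0,0,0],[0,0,0],[0,0,0],[0,0,0],[0,0,0]], jaw=[20,20,20,20,20])

```text
clock: 10.85
position: [0.4408, 0.2676, 0.2994]
tool_rot: [3.099, 0.514, -0.0]
contact_force: [0.1, 0.3, -5.7]
finger_gap: 0.0278
```

>>> send_rows(dp=[[-14,0,-1],[-15,0,-1],[-14,0,-1],[-15,0,-1],[-14,0,-1]], twist=[[0,0,0],[0,0,0],[0,0,0],[0,0,0],[0,0,0]], jaw=[20,20,20,20,20])

```text
clock: 11.35
position: [0.3722, 0.2443, 0.3045]
tool_rot: [-3.099, -0.514, -0.0]
contact_force: [0.7, -0.1, -6.2]
finger_gap: 0.0277
```

>>> send_rows(dp=[[-13,0,0],[-10,0,0],[-7,0,0],[-5,0,0],[-1,0,0]], twist=[[0,0,0],[0,0,0],[0,0,0],[0,0,0],[0,0,0]], jaw=[20,20,20,20,20])

```text
clock: 11.85
position: [0.3391, 0.233, 0.3045]
tool_rot: [-3.099, -0.514, -0.001]
contact_force: [0.0, 0.5, -6.2]
finger_gap: 0.0278
```

Run:
```python
from plan import *
st=snap("wrist","w8",(100,0,460,280),2.2);show(st)
```

```text
t 11.85 pos [339.1 233.  304.5] xaz 18.84 z [ 4.e-04  1.e-04 -1.e+00] F [ 0.   0.5 -6.2] gap 27.8 q [ 0.32 -0.42  2.    0.    1.56  1.57]
```

View pics/w8.png

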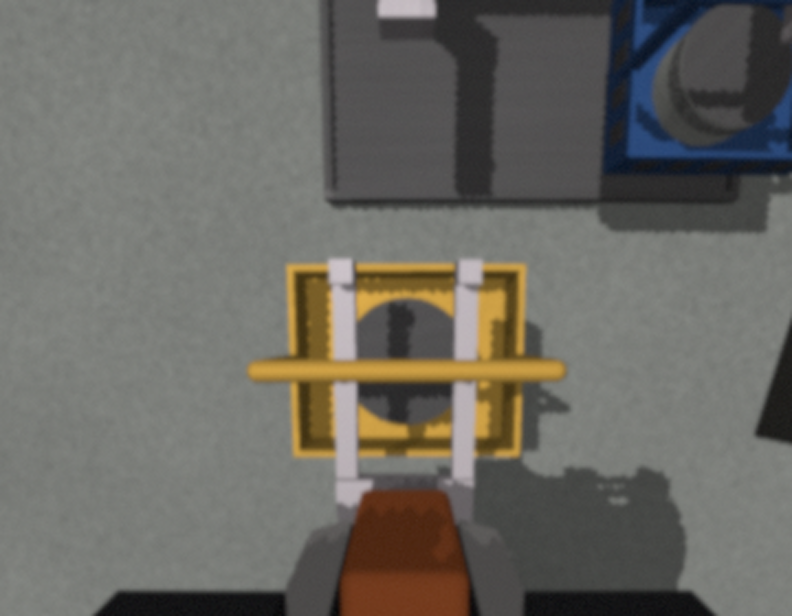

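Basket stays square on the prongs, piston inside. Swing round.

>>> send_rows(dp=[[0,2,0],[2,5,0],[2,8,0],[3,11,0],[3,15,0]], twist=[[0,0,0.002],[0,0,0.005],[0,0,0.008],[0,0,0.012],[0,0,0.015]], jaw=[20,20,20,20,20])

```text
clock: 12.4
position: [0.3622, 0.1963, 0.3044]
tool_rot: [3.109, 0.448, -0.0]
contact_force: [-0.6, 0.1, -6.8]
finger_gap: 0.0275
```

>>> send_rows(dp=[[3,19,0],[4,20,0],[2,20,0],[2,20,0],[2,21,0]], twist=[[0,0,0.018],[0,0,0.02],[0,0,0.02],[0,0,0.02],[0,0,0.02]], jaw=[20,20,20,20,20])

```text
clock: 12.9
position: [0.3993, 0.1018, 0.3044]
tool_rot: [3.128, 0.293, 0.0]
contact_force: [0.4, -0.1, -6.2]
finger_gap: 0.0277
```

>>> send_rows(dp=[[0,20,0],[1,20,0],[-1,21,0],[-1,20,0],[-1,20,0]], twist=[[0,0,0.02],[0,0,0.02],[0,0,0.02],[0,0,0.02],[0,0,0.02]], jaw=[20,20,20,20,20])

```text
clock: 13.4
position: [0.4118, 0.0015, 0.3044]
tool_rot: [3.138, 0.136, -0.0]
contact_force: [-0.1, 1.2, -6.9]
finger_gap: 0.0279
```

>>> send_rows(dp=[[-3,21,0],[-2,20,0],[-4,20,0],[-4,20,0],[-4,18,0]], twist=[[0,0,0.02],[0,0,0.02],[0,0,0.02],[0,0,0.02],[0,0,0.018]], jaw=[20,20,20,20,20])

```text
clock: 13.9
position: [0.3993, -0.0982, 0.3044]
tool_rot: [3.141, -0.018, -0.0]
contact_force: [0.8, 0.4, -6.6]
finger_gap: 0.0278
```

>>> send_rows(dp=[[-4,15,0],[-3,11,0],[-2,9,0],[-2,4,0],[0,2,0]], twist=[[0,0,0.015],[0,0,0.012],[0,0,0.009],[0,0,0.005],[0,0,0.001]], jaw=[20,20,20,20,20])

```text
clock: 14.4
position: [0.3875, -0.1371, 0.3045]
tool_rot: [-3.14, 0.081, 0.0]
contact_force: [-0.1, 0.1, -6.5]
finger_gap: 0.0278
```

Run:
```python
from plan import *
st=snap("wrist","w9",(100,0,460,280),2.2);show(st)
p,q=here()
rows,p,q=path(p,q,[.4492,-.3064,.305],-9.9,18,5,polar=False);out(rows)
```

```text
t 14.40 pos [ 387.5 -137.1  304.5] xaz -2.96 z [-0.e+00  2.e-04 -1.e+00] F [-0.1  0.1 -6.5] gap 27.8 q [-0.62 -0.42  2.    0.    1.56  1.  ]
max step 14.8 mm, turn 0.010; ends [ 448.6 -306.8  305.4]
[[1.0, 1.0, 0.0], [1.0, 4.0, 0.0], [3.0, 6.0, 0.0], [4.0, 9.0, 0.0], [5.0, 12.0, 0.0]] [[0.0, 0.0, 0.001], [0.0, 0.0, 0.003], [0.0, 0.0, 0.004], [0.0, 0.0, 0.007], [0.0, 0.0, 0.008]]
[[5.0, 12.0, 0.0], [6.0, 13.0, 0.0], [6.0, 13.0, 0.0], [6.0, 12.0, 0.0], [6.0, 12.0, 0.0]] [[0.0, 0.0, 0.01], [0.0, 0.0, 0.009], [0.0, 0.0, 0.009], [0.0, 0.0, 0.01], [0.0, 0.0, 0.009]]
[[7.0, 13.0, 0.0], [6.0, 12.0, 0.0], [7.0, 12.0, 0.0], [6.0, 11.0, -1.0], [4.0, 9.0, 0.0]] [[0.0, 0.0, 0.009], [0.0, 0.0, 0.01], [0.0, 0.0, 0.009], [0.0, 0.0, 0.008], [0.0, 0.0, 0.007]]
[[4.0, 6.0, 0.0], [2.0, 3.0, 0.0], [0.0, 2.0, 0.0]] [[0.0, 0.0, 0.005], [0.0, 0.0, 0.002], [0.0, 0.0, 0.001]]
```

View pics/w9.png

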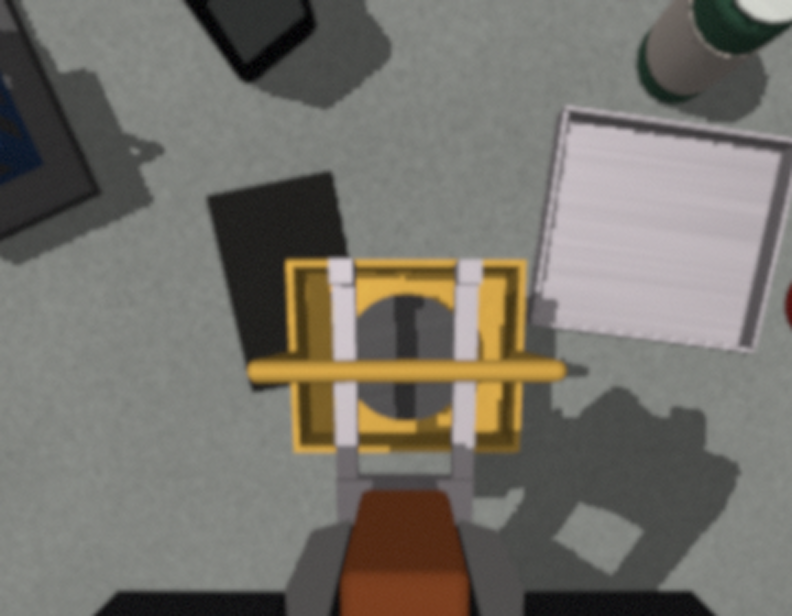

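>>> send_rows(dp=[[1,1,0],[1,4,0],[3,6,0],[4,9,0],[5,12,0]], twist=[[0,0,0.001],[0,0,0.003],[0,0,0.004],[0,0,0.007],[0,0,0.008]], jaw=[20,20,20,20,20])

```text
clock: 14.95
position: [0.4001, -0.1704, 0.3045]
tool_rot: [3.139, -0.117, 0.0]
contact_force: [-0.3, -0.5, -6.7]
finger_gap: 0.028
```

>>> send_rows(dp=[[5,12,0],[6,13,0],[6,13,0],[6,12,0],[6,12,0]], twist=[[0,0,0.01],[0,0,0.009],[0,0,0.009],[0,0,0.01],[0,0,0.009]], jaw=[20,20,20,20,20])

```text
clock: 15.45
position: [0.4232, -0.2353, 0.3043]
tool_rot: [-3.136, 0.192, 0.0]
contact_force: [-0.6, -0.8, -5.8]
finger_gap: 0.0278
```

>>> send_rows(dp=[[7,13,0],[6,12,0],[7,12,0],[6,11,0],[4,9,0]], twist=[[0,0,0.009],[0,0,0.01],[0,0,0.009],[0,0,0.008],[0,0,0.007]], jaw=[20,20,20,20,20])

```text
clock: 15.95
position: [0.445, -0.2957, 0.3044]
tool_rot: [-3.131, 0.259, 0.0]
contact_force: [1.0, 0.6, -6.1]
finger_gap: 0.0278
```

>>> send_rows(dp=[[4,6,0],[2,3,0],[0,2,0],[0,0,0],[0,0,0]], twist=[[0,0,0.005],[0,0,0.002],[0,0,0.001],[0,0,0],[0,0,0]], jaw=[20,20,20,20,20])

```text
clock: 16.45
position: [0.4487, -0.3062, 0.3045]
tool_rot: [-3.13, 0.27, 0.0]
contact_force: [-0.7, -0.9, -6.5]
finger_gap: 0.0275
```

Run:
```python
from plan import *
import pickle
st=snap("wrist","w10",(100,0,460,280),2.2);show(st);pickle.dump(st,open("w10.pkl","wb"))
snap("scene","c10",(90,150,290,330),4)
```

```text
t 16.45 pos [ 448.7 -306.2  304.5] xaz -9.85 z [-0.e+00  2.e-04 -1.e+00] F [-0.7 -0.9 -6.5] gap 27.5 q [-0.81 -0.07  1.72  0.    1.5   0.94]
```

View pics/w10.png

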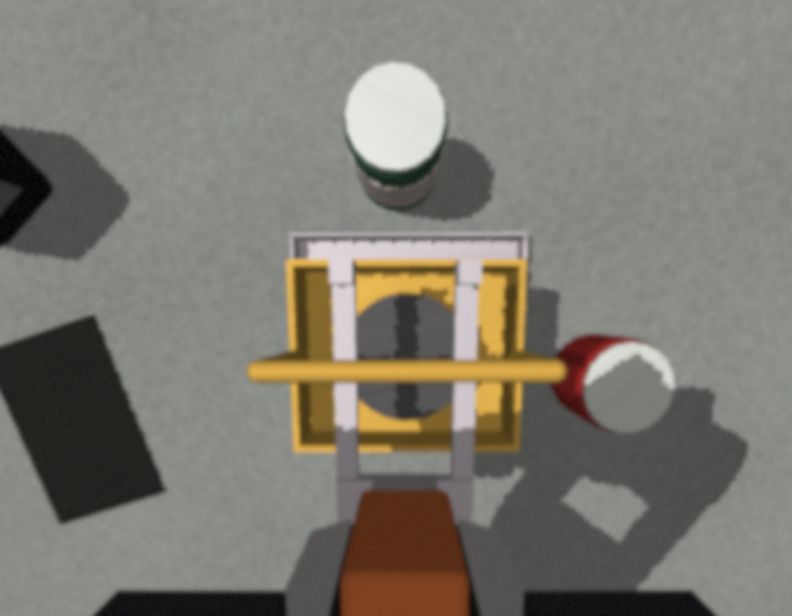

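View pics/c10.png

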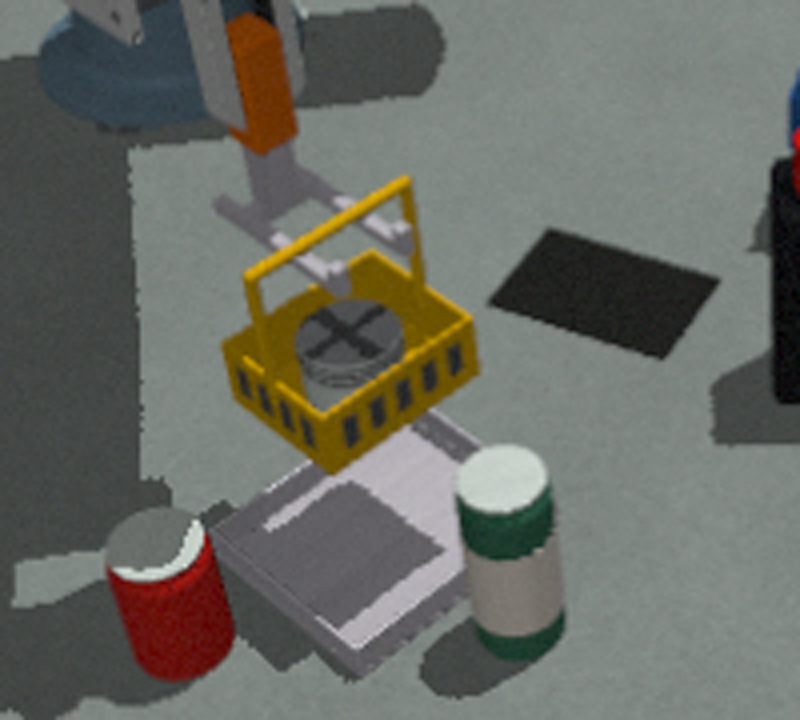

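Run:
```python
from plan import *
import pickle
st=pickle.load(open("w10.pkl","rb"))
a=lambda u,v,z:atz("wrist",((u+.5)/2.2-.5+100,(v+.5)/2.2-.5),z,st)*1000
bz=st["position"][2]-.0687+.012
b1,b2=a(250,370,bz),a(565,370,bz);print("bar",b1,b2,(b1+b2)/2,np.degrees(np.arctan2((b1-b2)[0],-(b1-b2)[1]))-180, np.linalg.norm(b1-b2))
p1,p2=a(291,233,.025),a(529,233,.025);print("pan far",p1,p2,np.linalg.norm(p1-p2))
c=(b1+b2)/2;pc=np.array([495.5,-314.4]);u=np.array([np.cos(np.radians(-9.9)),np.sin(np.radians(-9.9))]);d=c[:2]-pc
print("bar rel pan x,y",d@u,d@np.array([-u[1],u[0]]))
m=(p1+p2)[:2]/2;print("far edge -> pan center",m-70*u)
M=R.from_rotvec(st["tool_rot"]).as_matrix();print(M.T@(c-st["position"]*1000))
```

```text
bar [ 503.82327831 -259.0214667   247.81100169] [ 484.43680105 -370.68046278  247.81100169] [ 494.13003968 -314.85096474  247.81100169] -9.849629628332337 113.32946177234142
pan far [ 577.96161448 -251.19146584   25.        ] [ 550.73873635 -407.92758493   25.        ] 159.08267071124237
bar rel pan x,y -1.2720267251686532 -0.679785620046099
far edge -> pan center [ 495.39252259 -317.52448836]
[46.25532087  0.80804852 56.69786162]
```

>>> send_rows(dp=[[0,0,4],[0,0,8],[0,0,12],[0,0,14],[0,0,15]], twist=[[0,0,0],[0,0,0],[0,0,0],[0,0,0],[0,0,0]], jaw=[20,20,20,20,20])

```text
clock: 17.05
position: [0.4485, -0.3062, 0.2497]
tool_rot: [-3.129, 0.27, 0.001]
contact_force: [-0.5, -1.0, -6.6]
finger_gap: 0.0281
```

>>> send_rows(dp=[[0,0,15],[0,0,14],[0,0,11],[0,0,8],[0,0,4]], twist=[[0,0,0],[0,0,0],[0,0,0],[0,0,0],[0,0,0]], jaw=[20,20,20,20,20])

```text
clock: 17.55
position: [0.4486, -0.3063, 0.1985]
tool_rot: [-3.129, 0.27, 0.001]
contact_force: [0.5, 0.2, -6.6]
finger_gap: 0.0279
```

>>> send_rows(dp=[[0,0,3],[0,0,3],[0,0,3],[0,0,2],[0,0,2]], twist=[[0,0,0],[0,0,0],[0,0,0],[0,0,0],[0,0,0]], jaw=[20,20,20,20,20])

```text
clock: 18.05
position: [0.4488, -0.3066, 0.1865]
tool_rot: [3.13, -0.27, 0.0]
contact_force: [0.8, 0.2, -5.8]
finger_gap: 0.0279
```

>>> send_rows(dp=[[0,0,2],[0,0,2],[0,0,2],[0,0,2],[0,0,2]], twist=[[0,0,0],[0,0,0],[0,0,0],[0,0,0],[0,0,0]], jaw=[20,20,20,20,20])

```text
clock: 18.55
position: [0.4494, -0.3071, 0.1774]
tool_rot: [3.129, -0.27, 0.003]
contact_force: [-0.1, 0.3, -1.7]
finger_gap: 0.0275
```

Run:
```python
from plan import *
st=snap("wrist","w11",(100,0,460,280),2.2);show(st)
snap("scene","c11",(90,150,290,330),4)
```

```text
t 18.55 pos [ 449.4 -307.1  177.4] xaz -9.87 z [ 0.0018 -0.0016 -1.    ] F [-0.1  0.3 -1.7] gap 27.5 q [-0.81  0.02  1.86  0.    1.26  0.94]
```

View pics/w11.png

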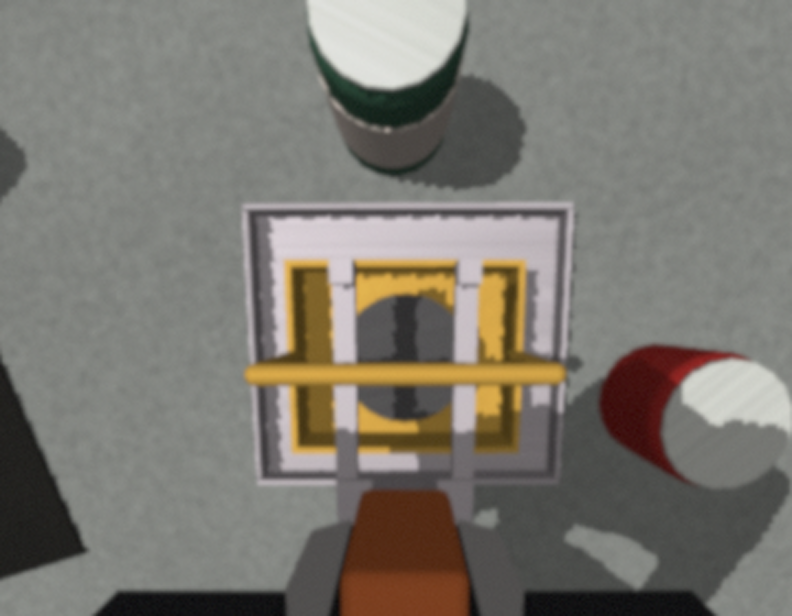

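View pics/c11.png

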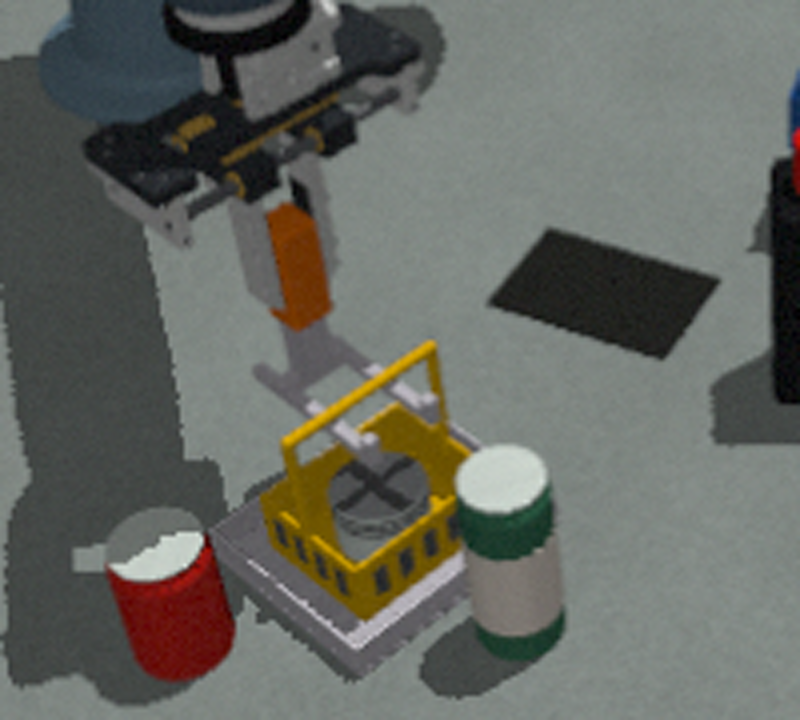

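>>> send_rows(dp=[[0,0,3],[0,0,4],[0,0,4],[0,0,4],[0,0,0]], twist=[[0,0,0],[0,0,0],[0,0,0],[0,0,0],[0,0,0]], jaw=[20,20,20,20,20])

```text
clock: 19.15
position: [0.4483, -0.3061, 0.1605]
tool_rot: [-3.129, 0.27, 0.002]
contact_force: [0.5, 0.6, -2.6]
finger_gap: 0.0275
```

>>> send_rows(dp=[[-3,0,0],[-6,0,0],[-8,0,0],[-8,0,0],[-8,0,0]], twist=[[0,0,0],[0,0,0],[0,0,0],[0,0,0],[0,0,0]], jaw=[20,20,20,20,20])

```text
clock: 19.65
position: [0.4154, -0.3007, 0.1615]
tool_rot: [3.13, -0.27, -0.0]
contact_force: [0.7, -0.3, -2.7]
finger_gap: 0.0279
```

Run:
```python
from plan import *
st=snap("wrist","w12",(100,0,460,280),2.2);show(st)
```

```text
t 19.65 pos [ 415.4 -300.7  161.5] xaz -9.88 z [-0.e+00 -1.e-04 -1.e+00] F [ 0.7 -0.3 -2.7] gap 27.9 q [-0.85 -0.03  1.94 -0.    1.23  0.9 ]
```

View pics/w12.png

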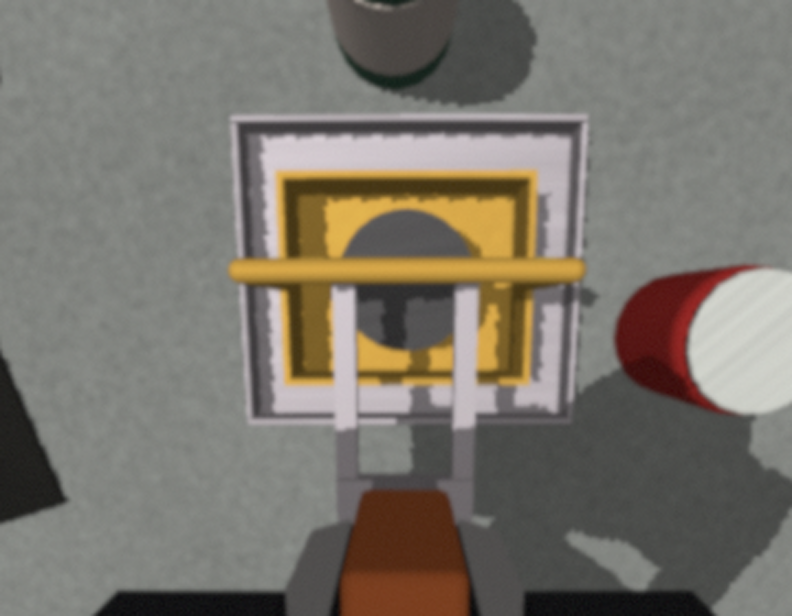

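>>> send_rows(dp=[[-9,0,0],[-11,0,0],[-13,0,0],[-15,0,0],[-10,0,0]], twist=[[0,0,0],[0,0,0],[0,0,0],[0,0,0],[0,0,0]], jaw=[20,20,20,20,20])

```text
clock: 20.2
position: [0.3577, -0.2905, 0.1613]
tool_rot: [-3.13, 0.271, 0.001]
contact_force: [0.0, -0.7, -1.4]
finger_gap: 0.028
```

Run:
```python
from plan import *
show(manip.state())
p,q=here()
rows,p,q=path(p,q,[.380,-.18,.21],0,7,2,polar=False);out(rows)
rows,p,q=path(p,q,[.449,-.070,.15],10,8,2,polar=False);out(rows)
```

```text
t 20.20 pos [ 357.7 -290.5  161.3] xaz -9.89 z [-3.e-04  2.e-04 -1.e+00] F [ 0.  -0.7 -1.4] gap 28.0 q [-0.93 -0.17  2.07 -0.    1.24  0.81]
max step 25.3 mm, turn 0.035; ends [ 380.  -180.   210.3]
[[0.0, -6.0, -2.0], [1.0, -17.0, -8.0], [1.0, -22.0, -9.0], [2.0, -22.0, -10.0], [3.0, -23.0, -10.0]] [[0.0, 0.0, -0.009], [0.0, 0.0, -0.026], [0.0, 0.0, -0.034], [0.0, 0.0, -0.035], [0.0, 0.0, -0.034]]
[[3.0, -17.0, -7.0], [1.0, -5.0, -3.0]] [[0.0, 0.0, -0.026], [0.0, 0.0, -0.009]]
max step 24.2 mm, turn 0.029; ends [449.1 -70.4 150.3]
[[3.0, -5.0, 3.0], [9.0, -13.0, 7.0], [12.0, -18.0, 10.0], [12.0, -18.0, 10.0], [13.0, -17.0, 10.0]] [[0.0, 0.0, -0.007], [0.0, 0.0, -0.022], [0.0, 0.0, -0.029], [0.0, 0.0, -0.029], [0.0, 0.0, -0.029]]
[[14.0, -17.0, 10.0], [10.0, -12.0, 8.0], [4.0, -4.0, 2.0]] [[0.0, 0.0, -0.029], [0.0, 0.0, -0.022], [0.0, 0.0, -0.007]]
```

>>> send_rows(dp=[[0,-6,-4],[1,-17,-8],[1,-22,-9],[2,-22,-10],[3,-23,-10]], twist=[[0,0,-0.009],[0,0,-0.026],[0,0,-0.034],[0,0,-0.035],[0,0,-0.034]], jaw=[20,20,20,20,20])

```text
clock: 20.7
position: [0.3774, -0.2005, 0.2036]
tool_rot: [3.141, -0.049, 0.002]
contact_force: [0.8, -0.3, -2.7]
finger_gap: 0.0277
```

>>> send_rows(dp=[[3,-17,-7],[1,-5,-2],[3,-5,2],[9,-13,7],[12,-18,10]], twist=[[0,0,-0.026],[0,0,-0.009],[0,0,-0.007],[0,0,-0.022],[0,0,-0.029]], jaw=[20,20,20,20,20])

```text
clock: 21.2
position: [0.4052, -0.1442, 0.1924]
tool_rot: [3.139, 0.091, 0.001]
contact_force: [-0.2, 0.3, -2.4]
finger_gap: 0.0276
```

>>> send_rows(dp=[[12,-18,10],[13,-17,10],[14,-17,10],[10,-12,8],[4,-6,2]], twist=[[0,0,-0.029],[0,0,-0.029],[0,0,-0.029],[0,0,-0.022],[0,0,-0.007]], jaw=[20,20,20,20,20])

```text
clock: 21.7
position: [0.4497, -0.0677, 0.1509]
tool_rot: [-3.128, -0.276, 0.004]
contact_force: [-0.2, 0.3, -2.5]
finger_gap: 0.0276
```

Run:
```python
from plan import *
st=snap("wrist","w13",s=1.4);show(st)
p,q=here()
rows,p,q=path(p,q,[.4485,-.067,.085],10,7,2,polar=False);out(rows)
```

```text
t 21.70 pos [449.7 -67.7 150.9] xaz 10.09 z [-0.0028  0.0012 -1.    ] F [-0.2  0.3 -2.5] gap 27.6 q [-0.4  -0.17  2.09  0.    1.23  0.99]
max step 14.0 mm, turn 0.002; ends [448.6 -66.6  85.1]
[[0.0, 0.0, 3.0], [0.0, 0.0, 10.0], [0.0, 0.0, 13.0], [-1.0, 0.0, 14.0], [0.0, 0.0, 13.0]] [[0.0, 0.0, 0.0], [0.0, 0.0, 0.0], [-0.001, 0.001, 0.001], [0.0, 0.0, 0.0], [0.0, 0.001, 0.0]]
[[0.0, -1.0, 10.0], [0.0, 0.0, 3.0]] [[-0.001, 0.0, 0.001], [0.0, 0.0, 0.0]]
```

View pics/w13.png

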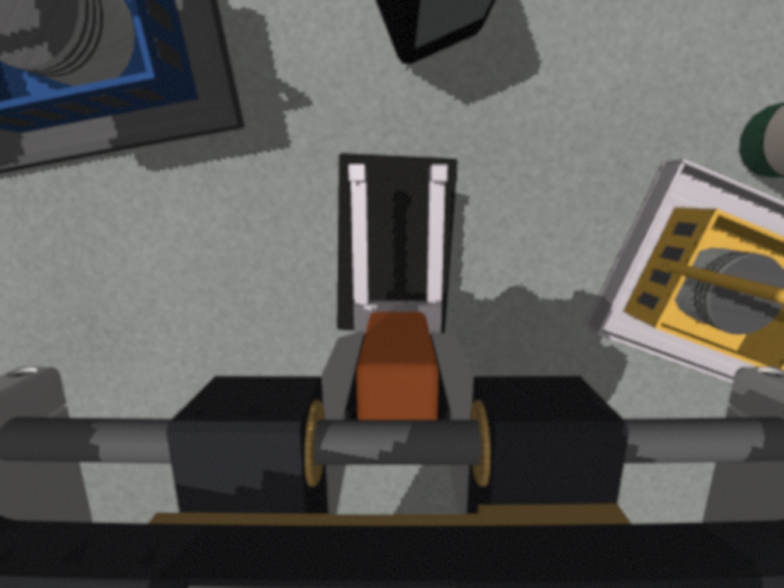

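Fork is above the mat and centred. Lower it.

>>> send_rows(dp=[[0,0,4],[0,0,10],[-1,0,14],[0,0,14],[0,0,13]], twist=[[0,0,0],[0,0,0],[0,0,0],[0,0,0],[0,0,0]], jaw=[20,20,20,20,20])

```text
clock: 22.25
position: [0.4487, -0.0696, 0.0965]
tool_rot: [3.13, 0.272, -0.0]
contact_force: [-0.3, -0.8, -2.4]
finger_gap: 0.0276
```

>>> send_rows(dp=[[0,0,8],[0,0,5],[0,0,3],[0,0,2],[0,0,2]], twist=[[0,0,0],[0,0,0],[0,0,0],[0,0,0],[0,0,0]], jaw=[20,20,20,20,20])

```text
clock: 22.75
position: [0.4495, -0.0692, 0.0778]
tool_rot: [3.129, 0.274, 0.001]
contact_force: [0.1, -0.4, -2.4]
finger_gap: 0.0275
```

Run:
```python
from plan import *
show(manip.state())
```

```text
t 22.75 pos [449.5 -69.2  77.8] xaz 10.01 z [ 9.e-04 -4.e-04 -1.e+00] F [ 0.1 -0.4 -2.4] gap 27.5 q [-0.4  -0.06  2.14 -0.    1.06  0.99]
```

>>> send_rows(dp=[[0,0,2],[0,0,1],[0,0,1],[0,0,0],[0,0,0]], twist=[[0,0,0],[0,0,0],[0,0,0],[0,0,0],[0,0,0]], jaw=[20,20,20,20,20])

```text
clock: 23.25
position: [0.4491, -0.069, 0.0735]
tool_rot: [3.13, 0.274, 0.0]
contact_force: [-0.1, 0.6, -2.2]
finger_gap: 0.0278
```

Run:
```python
from plan import *
show(manip.state())
```

```text
t 23.25 pos [449.1 -69.   73.5] xaz 10.02 z [ 1.e-04 -1.e-04 -1.e+00] F [-0.1  0.6 -2.2] gap 27.8 q [-0.4  -0.05  2.14  0.    1.05  0.99]
```

>>> send_rows(dp=[[0,0,1],[0,0,0],[0,0,0.5],[0,0,0],[0,0,0]], twist=[[0,0,0],[0,0,0],[0,0,0],[0,0,0],[0,0,0]], jaw=[20,20,20,20,20])

```text
clock: 23.75
position: [0.4493, -0.0691, 0.0725]
tool_rot: [3.129, 0.274, 0.0]
contact_force: [-2.8, 1.4, 5.5]
finger_gap: 0.028
```

Run:
```python
from plan import *
show(manip.state())
```

```text
t 23.75 pos [449.3 -69.1  72.5] xaz 10.02 z [ 2.e-04 -2.e-04 -1.e+00] F [-2.8  1.4  5.5] gap 28.0 q [-0.4  -0.05  2.14 -0.    1.05  0.99]
```

Touching the mat lightly (5 N). Release and rise.

>>> send_rows(dp=[[0,0,0],[0,0,0],[0,0,0],[0,0,0],[0,0,0]], twist=[[0,0,0],[0,0,0],[0,0,0],[0,0,0],[0,0,0]], jaw=[32,38,48,60,66])

```text
clock: 24.25
position: [0.4491, -0.069, 0.0719]
tool_rot: [3.13, 0.274, 0.0]
contact_force: [-0.8, 0.2, -0.5]
finger_gap: 0.0583
```

Run:
```python
from plan import *
st=snap("wrist","w14",s=1.4);show(st)
```

```text
t 24.25 pos [449.1 -69.   71.9] xaz 10.02 z [ 0. -0. -1.] F [-0.8  0.2 -0.5] gap 58.3 q [-0.4  -0.05  2.14 -0.    1.05  0.99]
```

View pics/w14.png

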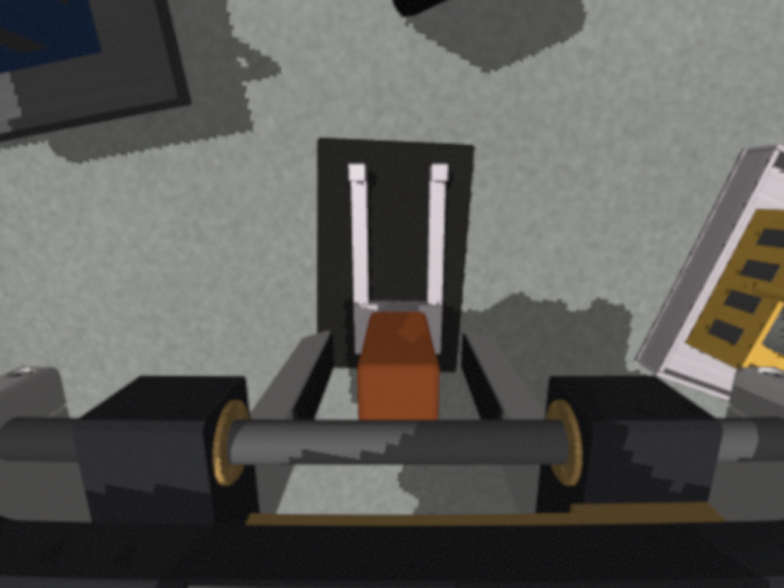

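>>> send_rows(dp=[[0,0,-6],[0,0,-14],[0,0,-20],[0,0,-25],[0,0,-30]], twist=[[0,0,0],[0,0,0],[0,0,0],[0,0,0],[0,0,0]], jaw=[70,70,70,70,70])

```text
clock: 24.8
position: [0.4485, -0.0687, 0.1676]
tool_rot: [-3.129, -0.274, 0.002]
contact_force: [-0.1, 0.5, -0.1]
finger_gap: 0.0702
```

>>> send_rows(dp=[[0,0,-30],[0,0,-30],[-20,0,-30],[-20,0,-20],[0,0,0]], twist=[[0,0,0],[0,0,0],[0,0,0],[0,0,0],[0,0,0]], jaw=[70,70,70,70,70])

```text
clock: 25.3
position: [0.4103, -0.0768, 0.2808]
tool_rot: [3.126, 0.272, 0.01]
contact_force: [1.1, -0.6, 0.0]
finger_gap: 0.0699
```

Run:
```python
from plan import *
show(manip.state())
snap("scene","c15",(90,60,410,330),2.5)
snap("side","s15",(140,120,440,400),2)
snap("wrist","w15",s=1.4)
```

```text
t 25.30 pos [410.3 -76.8 280.8] xaz 9.95 z [ 0.0069 -0.0035 -1.    ] F [ 1.1 -0.6  0. ] gap 69.9 q [-0.46 -0.4   2.03 -0.    1.51  0.94]
```

View pics/c15.png

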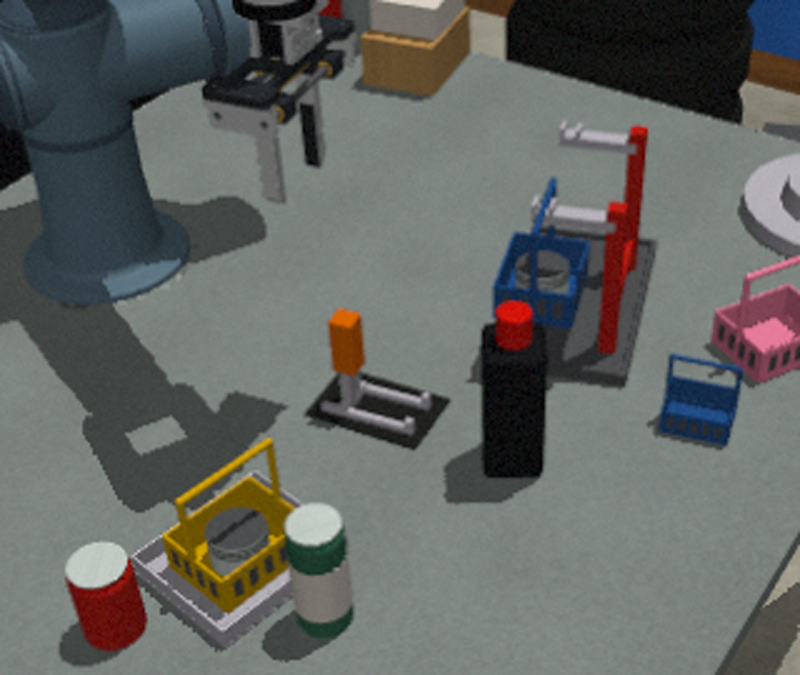

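View pics/s15.png

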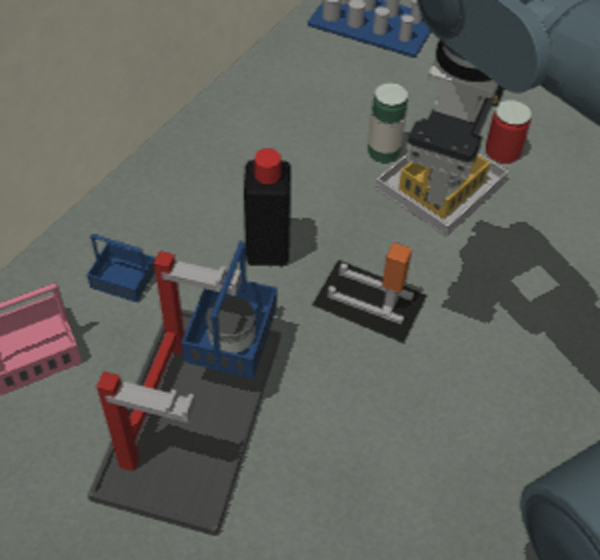

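View pics/w15.png

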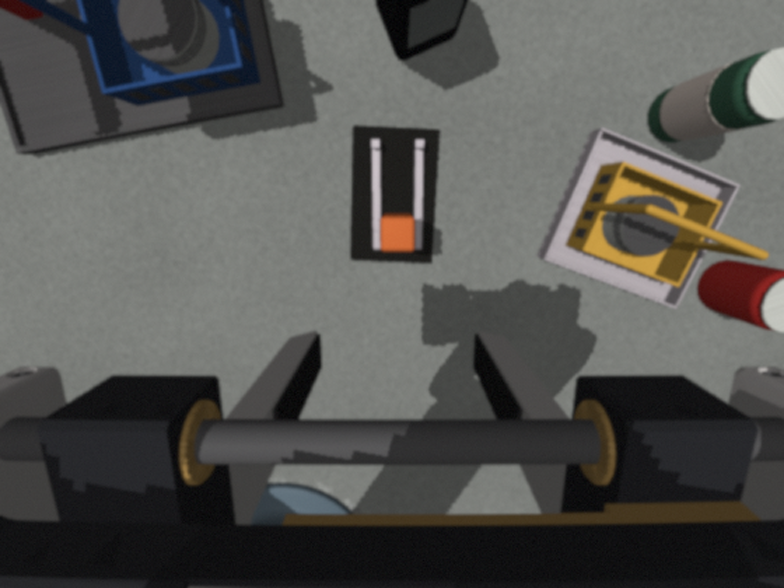

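>>> send_rows(dp=[[0,0,0],[0,0,0],[0,0,0]], twist=[[0,0,0],[0,0,0],[0,0,0]], jaw=[70,70,70])

```text
clock: 25.75
position: [0.4096, -0.0757, 0.276]
tool_rot: [-3.129, -0.275, 0.003]
contact_force: [0.3, 0.2, -0.2]
finger_gap: 0.0699
```

```bash
python3 -c "
from h import *
show(manip.state());print(order.close_job())"
```

```text
t 25.75 pos [409.6 -75.7 276. ] xaz 10.03 z [-1.7e-03  9.0e-04 -1.0e+00] F [ 0.3  0.2 -0.2] gap 69.9 q [-0.46 -0.39  2.03  0.    1.5   0.94]
the job is handed in; nothing more can be done
None
```

The job is done and handed in at 25.75 s of the 67 s allowed. I used the fork to lift the yellow basket off its hook by the bail and set it down in the pan. I then stood the fork back on its mat and let go.

- **Basket and piston:** the last pictures from all three cameras show the yellow basket flat in the pan. The scene and wrist pictures show its piston still inside. The bar was within about 2 mm of the pan's centre just before I lowered it. One measurement from the pan's far edge put the pan centre about 3 mm off my other estimate. That was well inside the roughly 20 mm of clearance around the basket.
- **Fork:** it stands upright on its mat, released, near the mat's centre.
- **Left alone:** the blue basket is still on its hook with its piston inside. The bottle, can and tin look unmoved; I judged that from the pictures and did not measure their positions again.
- **Forces:** the highest force I read was about 8 N. At the end the arm was clear of everything, reading about 0.4 N.

No check failed.

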